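# Take the reading loupes apart for cleaning

### The arm

A 6-joint arm with a two-finger parallel gripper is mounted at the origin on the work surface. World frame = base frame: x ahead of the robot, y to its left, z up, the work surface at z = 0. Lengths are in mm, angles in rad, forces in N, time in s.
With the tool pointing down it reaches from about 275 to 725 mm from the base axis. Payload 15.9 kg.
Tool frame: the origin (TCP) lies at the very end of the fingers, on their centre line; the grasp point (between the pads) lies 19 mm behind it (env.pinch_z is the distance from the TCP to the grasp point, in mm); x points along the fingers, z is the direction in which the jaws open and shut, and the axes are right-handed (so a half turn about x gives the same grasp; the last joint's range is limited). The gripper opens to 85 mm and grips with 20 to 120 N. Pads are 22 mm wide; open, the fingers measure 114 mm over their backs; the gripper's body (76 mm by 85 mm) begins 54 mm behind the grasp point. The pads swing forward as they close: fully open they stand 13 mm farther back than shut.
Start: joints at [1.2, 0.213, -0.034, 1.323, 0, 1.571], TCP at [181.174, 466.006, 231.306] pointing down, gripper open.
Joint ranges: [-2.98, 2.98], [-0.74, 1.72], [-1.14, 1.35], [-2.1, 2.04], [-1.57, 1.44], [-3.14, 3.14]. Speed limits (rad/s): [1.89, 1.89, 2.39, 2.57, 3.14, 3.14].

### API

Orientations are given as a unit quaternion [w, x, y, z].
In Python, from rig import env, viewer, finder gives the robot as it stands.
- The arm moves only by the tool jog_arm, never from a script. Its argument "targets" is text: rows parted by semicolons, each of 7 numbers parted by spaces: the shift along the tool's x, y, z in mm, then the turn, a rotation vector about the tool's x, y, z in rad, then the opening, from -1 (shut) to 1 (fully open). A call has 1 to 20 rows; each row is the pose to reach, as a shift and turn from the pose commanded when the call began, along the tool's axes at that moment; what a row does not reach only later rows make up. A row lasts 1/12 s, in which the tool goes at most 41.7 mm and 7.16 degrees, less where a joint would pass 70% of its speed; a pose out of reach is approached as far as the arm can. A call with a gripper value outside its range is refused whole. The fingers move at their own pace and stop on an object; "grip_force" is the grip in N (left out, the last holds). Time passes only in rows, so rows that repeat a pose let the fingers close. It gives the time, the measured TCP pose, the force and the opening at its end, in the units of the state.
- env.state(): the state, without advancing time (a new reading comes with each control period).
- viewer.snapshot(name): name is "scene" or "side" or "wrist"; returns the picture (400x640x3 uint8, red, green, blue); there is no depth.
- viewer.camera_info(name): a dict with "fov_y" (degrees; the focal length in pixels is half the picture's height over the tangent of half this angle, whatever the lens; pixels are square), "cx", "cy" (the principal point, pixels), "xyz" and "attitude" of the camera in the world. Camera axes: x right, y up, looking along -z (the intrinsics and any distortion apply to the point x, -y, -z); pixel columns grow to the right and rows downward; lengths in mm; the calibration is good to about 2 mm. A picture is of the moment at which its call begins: read the wrist's pose just before it. camera_info takes no time and is no camera call; for the wrist camera it gives the pose at the moment of the call.
- env.close_job(): hands the job in, once; it reports no verdict.
Trained networks look in the newest picture that a camera, given by its name, has taken for a name from the list of things; names that differ only in an ending like _2 or _b are one class to them, and where a whole thing is asked for, a point or a joint stands for the part that bears it (a point fixed in the world has none). Each returns a list of dicts, best first, with "p" (0 to 1); they miss things now and then, are a little off and sometimes report something else, mostly with a low value. They report only what shows in the picture. A call takes as long as a camera call. They do not tell look-alikes from the thing itself.
- finder.masks_of(camera, label): "region" (400x640 bool, what is visible of it) and "rect" ([left, top, right, bottom] in pixels, round what is visible of it).
- finder.pinpoint(camera, label): "at" ([column, row] in pixels: a listed point, or the origin of a listed thing).
The state is a dict: "clock": time; "joint_positions": joint angles; "joint_velocities": joint speeds; "effort": joint torques, N m; "eef_pos": TCP position; "eef_rot": TCP orientation; "force": force on the tool from outside, world axes, zero at the start; "ft_torque": the same for the moment, N m; "finger_gap": finger opening in mm.
Only numpy, scipy, OpenCV 4.12 (cv2) and the standard library are available. Lean on these libraries where they do the work, as an engineer would, in place of code of your own. Each camera call takes 0.05 s, during which the arm holds its last target.

### The job

To take the reading-room loupes apart for cleaning, lift the hand lamp off the push-out stand and stand it upright on the round rubber pad; then, for each loupe that has its lens in, lower it over the stand's post and right down onto the base plate so that the post pushes the lens up out of its ring, pick the lens off the post and lay it flat on the blue felt, and lay the ring flat on the cork. Rings that are empty to begin with go straight to the cork. Every part must lie wholly on its mat, none on top of another; never turn a loupe over or knock the lamp over, and leave the books, bell, stamp, pencils and notes where they are.

Things in the scene. Friction and masses are not known exactly. Their poses are not given: they have to be found in the camera images.
- stand: push-out stand, fixed to the table: a dark round base plate 80 mm across and 6 mm thick with an upright aluminium post in its middle, 34 mm in diameter (top edge chamfered 3 mm), its flat top 51 mm above the table. Origin: centre of the underside, on the table. At the start the lamp hides the post
- lamp: small red and white hand lamp, 400 g, upright, 157 mm high, 68 mm across at the foot, parked over the post of the stand: its foot is hollow from below (bore 46 mm wide, 50 mm deep; the rim of the foot rests on the base plate), so it must rise straight up by 50 mm before it moves sideways. White body 54 mm across, red cap whose top is 116 mm above the underside, and above that a red arched handle. Origin: centre of its underside; z up, handle bar along its y axis
- lamp_handle (a point): middle of the lamp's handle bar, 150 mm above the lamp's underside: a straight bar 62 mm long along the lamp's y axis, 10 mm thick (x), 14 mm high; free gap of 27 mm under it, 46 mm between its legs
- pad: round black rubber pad for the lamp, 100 mm across, 3 mm thick, fixed. Origin: centre of its underside
- felt: blue felt mat for the lenses, 280 mm (its x) by 130 mm (its y), 3 mm thick, fixed. Origin: centre of its underside
- cork: cork mat for the empty rings, 280 mm (its x) by 130 mm (its y), 3 mm thick, fixed. Origin: centre of its underside
- ring_a: black plastic ring of a reading loupe, 66 mm outside, 58 mm inside, 22 mm high, 60 g, open at both ends, with an inner lip at the bottom (4 mm thick, leaving a 44 mm opening) on which its lens lies loose. Origin: centre of its underside; z up. The ring is always there, but it may be empty from the start: then its lens is absent and the table shows through it
- lens_a: amber lens of ring_a: a round disc 54 mm across with a 13 mm high straight edge and a slightly domed top (16.5 mm in the middle), 50 g. Origin: centre of its flat underside; z up. At the start it lies loose in its ring, underside 4 mm above the ring's underside and wholly below the ring's rim, so that it cannot be taken from above until it is pushed up from below. May be absent (None from the very start): then its ring is empty
- ring_b: black plastic ring of a reading loupe, 66 mm outside, 58 mm inside, 22 mm high, 60 g, open at both ends, with an inner lip at the bottom (4 mm thick, leaving a 44 mm opening) on which its lens lies loose. Origin: centre of its underside; z up. The ring is always there, but it may be empty from the start: then its lens is absent and the table shows through it
- lens_b: amber lens of ring_b: a round disc 54 mm across with a 13 mm high straight edge and a slightly domed top (16.5 mm in the middle), 50 g. Origin: centre of its flat underside; z up. At the start it lies loose in its ring, underside 4 mm above the ring's underside and wholly below the ring's rim, so that it cannot be taken from above until it is pushed up from below. May be absent (None from the very start): then its ring is empty
- ring_c: black plastic ring of a reading loupe, 66 mm outside, 58 mm inside, 22 mm high, 60 g, open at both ends, with an inner lip at the bottom (4 mm thick, leaving a 44 mm opening) on which its lens lies loose. Origin: centre of its underside; z up. The ring is always there, but it may be empty from the start: then its lens is absent and the table shows through it
- lens_c: amber lens of ring_c: a round disc 54 mm across with a 13 mm high straight edge and a slightly domed top (16.5 mm in the middle), 50 g. Origin: centre of its flat underside; z up. At the start it lies loose in its ring, underside 4 mm above the ring's underside and wholly below the ring's rim, so that it cannot be taken from above until it is pushed up from below. May be absent (None from the very start): then its ring is empty
- books: two small closed books, green under blue, 115 x 85 x 40 mm in all; leave alone. Origin: centre of its underside
- bell: brass counter bell, 60 mm across, 44 mm high; leave alone. Origin: centre of its underside
- stamp: rubber stamp with a dark wooden handle, 50 x 25 mm, 58 mm high; leave alone. Origin: centre of its underside
- pencils: dark round pencil cup, 68 mm across, 150 mm high with pencils; leave alone. Origin: centre of its underside
- notes: block of yellow notes, 76 x 76 x 30 mm; leave alone. Origin: centre of its underside
Not all that is in view belongs to the job. Leave any pink look-alike of the lens_a alone.

How it is judged (in metres and radians):
On the way, in this order (a step that is already met when the one before it is completed fails the run):
1. the lamp stands upright on the rubber pad, let go (horizontal distance between lamp and pad below 0.028 m and z of lamp in the frame of pad below 0.007 m and angle between lamp's own z axis and vertical below 0.1 rad and linear speed of lamp below 0.03 m/s and contact force between the fingers and lamp below 0.1 N), for 0.2 s.
2. a loupe sits down around the post, level, with its lens pushed up clear of it and lying on the post (((z of lens_a in the frame of ring_a above 0.03 m and horizontal distance between lens_a and stand below 0.014 m and horizontal distance between ring_a and stand below 0.012 m and z of ring_a in the frame of stand below 0.014 m and angle between lens_a's own z axis and vertical below 0.15 rad) or (z of lens_b in the frame of ring_b above 0.03 m and horizontal distance between lens_b and stand below 0.014 m and horizontal distance between ring_b and stand below 0.012 m and z of ring_b in the frame of stand below 0.014 m and angle between lens_b's own z axis and vertical below 0.15 rad) or (z of lens_c in the frame of ring_c above 0.03 m and horizontal distance between lens_c and stand below 0.014 m and horizontal distance between ring_c and stand below 0.012 m and z of ring_c in the frame of stand below 0.014 m and angle between lens_c's own z axis and vertical below 0.15 rad))), for 0.2 s.
At the end, for the whole second after the job is handed in: The lamp stands upright on the pad (centre within 28 mm of the pad's), let go; every lens that is present lies flat and still on the felt and every ring flat and still on the cork, each overhanging its mat's edge by no more than 7 mm and resting on the mat itself, not on another part (all of step 1 and x of lens_a in the frame of felt between -0.12 and 0.12 m and y of lens_a in the frame of felt between -0.045 and 0.045 m and z of each of lens_a, lens_b, lens_c in the frame of felt below 0.007 m and angle between each of lens_a, ring_a, lens_b, ring_b, lens_c, ring_c's own z axis and vertical below 0.12 rad and linear speed of each of lens_a, ring_a, lens_b, ring_b, lens_c, ring_c below 0.03 m/s and x of ring_a in the frame of cork between -0.114 and 0.114 m and y of ring_a in the frame of cork between -0.039 and 0.039 m and z of each of ring_a, ring_b, ring_c in the frame of cork below 0.007 m and x of lens_b in the frame of felt between -0.12 and 0.12 m and y of lens_b in the frame of felt between -0.045 and 0.045 m and x of ring_b in the frame of cork between -0.114 and 0.114 m and y of ring_b in the frame of cork between -0.039 and 0.039 m and x of lens_c in the frame of felt between -0.12 and 0.12 m and y of lens_c in the frame of felt between -0.045 and 0.045 m and x of ring_c in the frame of cork between -0.114 and 0.114 m and y of ring_c in the frame of cork between -0.039 and 0.039 m); the robot touches nothing.
It fails at once if the lamp is knocked over (tilted by more than 0.6 rad) (angle between lamp's own z axis and vertical above 0.6 rad).
It fails at once if a ring or lens is turned over (tilted by more than 1.2 rad) (angle between any of ring_a, ring_b, ring_c, lens_a, lens_b, lens_c's own z axis and vertical above 1.2 rad).
It fails at once if books, bell, stamp, pencils or notes shifted by more than 30 mm (distance of any of books, bell, stamp, pencils, notes from where it was at the start of the episode above 0.03 m).
Of lens_a, lens_b, lens_c only 2 to 3 are there at a start; the rules pass over those that are not, and their reading is None.
At some moment in a run one of ring_a, ring_b, ring_c may be knocked a few centimetres aside while the robot is not near it.
It also fails if it takes over 210 s, if anything falls off the work surface, if the arm or the gripper's body presses on something with over 40 N, if the wrist force passes 120 N, or if a joint passes its speed limit or range.

## Working session

There is one attempt and no reset: what is moved stays moved. The work goes in short steps, Python scripts to look and compute and a tool call to move; the robot and the scene stay as the last step left them, time stands still between calls to the robot, and variables do not carry over. Pictures are saved under pics/ and viewed, and the job is handed in when it is done.

Besides the shell and the picture viewer there is one more tool, called after "Request:" by a JSON object that holds its "method" and its "body". jog_arm: Moves the arm, as the interface text tells. Its arguments: {"type":"object","properties":{"targets":{"type":"string"},"grip_force":{"type":"number"}},"required":["targets"]}

```bash
ls -la; mkdir -p pics
python3 - <<'E'
from rig import env, viewer, finder
import cv2
print(env.state()); print(env.pinch_z)
for n in ["scene","side","wrist"]:
    print(n, viewer.camera_info(n))
    cv2.imwrite(f"pics/{n}0.png", viewer.snapshot(n)[:,:,::-1])
E
```

```text
total 12
drwxr-xr-x  3 agent agent 4096 Dec  7 06:46 .
drwxr-xr-x 23 root  root  4096 Dec  7 06:46 ..
drwxr-xr-x  2 agent agent 4096 Dec  7 06:46 pics
{'clock': 0.0, 'joint_positions': array([ 1.19998660e+00,  2.13323719e-01, -3.50230529e-02,  1.32349553e+00,
       -2.94797435e-05,  1.57078891e+00]), 'joint_velocities': array([ 0.00152463,  0.0007916 , -0.00045584,  0.00081956,  0.00098889,
        0.00027568]), 'effort': array([-2.63035821e-03, -6.86150265e+01,  4.87119699e+01,  1.75784627e-02,
       -2.49675231e-04,  2.72040694e-05]), 'eef_pos': array([181.07728767, 465.71408873, 230.84667077]), 'eef_rot': array([ 0.58330219, -0.39947814,  0.58390085,  0.39904332]), 'force': array([ 0.26983637, -0.28173961,  0.29623071]), 'ft_torque': array([-0.05493769,  0.0543391 , -0.02519195]), 'finger_gap': 85.5134879762265}
18.700000000000003
scene {'fov_y': 46.387512639137675, 'cx': 327.0719157187157, 'cy': 195.6838340910566, 'xyz': array([1112.86310111,  906.18536235,  829.20182092]), 'attitude': array([0.23272027, 0.12853466, 0.45756945, 0.84849886])}
side {'fov_y': 52.42150677561306, 'cx': 316.7194040666264, 'cy': 203.05415370371756, 'xyz': array([ 172.82895974, -541.5638413 ,  714.92841136]), 'attitude': array([ 0.86781634,  0.39207593, -0.12121123, -0.28014123])}
wrist {'fov_y': 70.94885826102852, 'cx': 318.0653944772131, 'cy': 198.4574138995162, 'xyz': array([109.28527529, 493.76126763, 374.28242083]), 'attitude': array([ 0.81595056, -0.12523629, -0.08486705,  0.55797683])}
```

View pics/scene0.png

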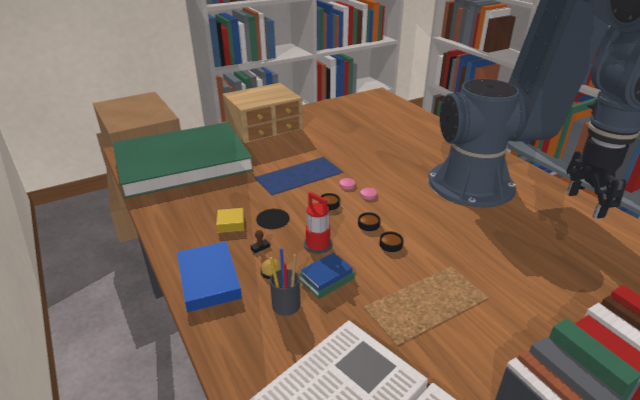

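View pics/side0.png

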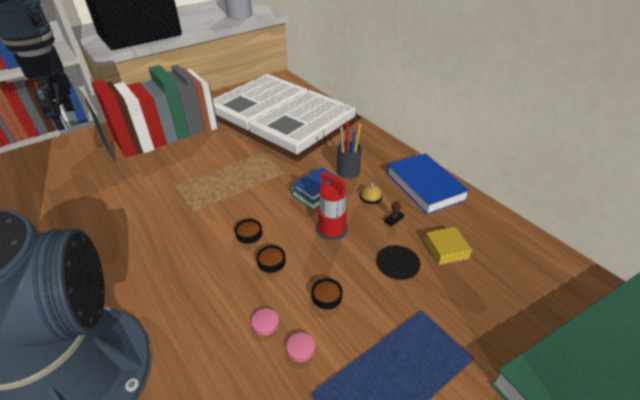

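View pics/wrist0.png

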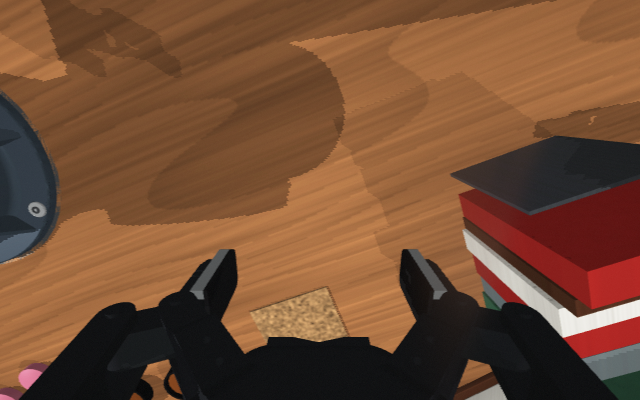

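The scene view shows the lamp at (318,225), rings at (330,202), (369,222) and (391,241), pink discs at (347,184) and (369,194), pad (272,218), felt (298,175) and cork (427,304). The side view shows the rings at (248,231), (270,259) and (326,293), all apparently amber inside.

```bash
cat > h.py <<'E'
import numpy as np, cv2
from scipy.spatial.transform import Rotation as R
from rig import env, viewer, finder
def q2R(q): return R.from_quat([q[1],q[2],q[3],q[0]]).as_matrix()
def cam(n):
    i=viewer.camera_info(n); f=200/np.tan(np.radians(i['fov_y'])/2)
    return f,i['cx'],i['cy'],np.array(i['xyz']),q2R(i['attitude'])
def back(c,px,z):
    f,cx,cy,t,Rm=c
    d=Rm@np.array([(px[0]-cx)/f,-(px[1]-cy)/f,-1.0])
    return t+d*(z-t[2])/d[2]
def proj(c,p):
    f,cx,cy,t,Rm=c
    v=Rm.T@(np.array(p,float)-t); return np.array([cx+f*v[0]/-v[2],cy-f*v[1]/-v[2]])
def tri(cs,pxs):
    A=np.zeros((3,3));b=np.zeros(3)
    for c,px in zip(cs,pxs):
        f,cx,cy,t,Rm=c
        d=Rm@np.array([(px[0]-cx)/f,-(px[1]-cy)/f,-1.0]); d/=np.linalg.norm(d)
        P=np.eye(3)-np.outer(d,d); A+=P; b+=P@t
    return np.linalg.solve(A,b)
def snap(n,name,crop=None,scale=1):
    im=viewer.snapshot(n)[:,:,::-1].copy()
    if name:
        o=im
        if crop: l,t,r,b=crop; o=im[t:b,l:r]
        if scale!=1: o=cv2.resize(o,None,fx=scale,fy=scale,interpolation=cv2.INTER_CUBIC)
        cv2.imwrite(f'pics/{name}.png',o)
    return im
def st():
    s=env.state(); print('t',round(s['clock'],2),'pos',s['eef_pos'].round(1),'F',s['force'].round(1),'gap',round(s['finger_gap'],1)); 
    print('R',q2R(s['eef_rot']).round(3).tolist()); return s
E
python3 - <<'E'
from h import *
for n in ["scene","side"]:
    snap(n,None); c=cam(n)
    for lab,z in [("lamp",0),("lamp_handle",156),("pad",0),("felt",0),("cork",0),("ring_a",0),("lens_a",4),("books",0),("bell",0),("stamp",0),("pencils",0),("notes",0)]:
        for d in finder.pinpoint(n,lab)[:6]:
            if d['p']>.2: print(n,lab,round(d['p'],2),np.round(d['at'],1),back(c,d['at'],z).round(0)[:2])
snap("side","sidecrop",(220,200,370,380),4)
E
```

```text
scene lamp 0.81 [314.8 242.6] [614.  11.]
scene lamp_handle 0.95 [317.  199.2] [615.  27.]
scene pad 0.57 [273.4 217.3] [ 662. -158.]
scene felt 0.75 [295.7 175.6] [ 490. -342.]
scene cork 0.68 [426.2 302.9] [496. 346.]
scene ring_a 0.69 [365.6 227.5] [451.  26.]
scene ring_a 0.69 [390.5 242.4] [430. 118.]
scene ring_a 0.64 [231.3 226.5] [ 788. -178.]
scene ring_a 0.54 [328.1 207.1] [ 491. -120.]
scene lens_a 0.74 [365.5 194.8] [ 354. -114.]
scene lens_a 0.72 [390.2 241.9] [432. 120.]
scene lens_a 0.7 [368.8 223.2] [434.  18.]
scene lens_a 0.56 [343.9 184.3] [ 380. -204.]
scene lens_a 0.48 [325.3 280.4] [668. 160.]
scene lens_a 0.43 [326.  204.6] [ 493. -131.]
scene books 0.7 [326.8 280.6] [663. 159.]
scene bell 0.72 [325.7 278.9] [662. 152.]
scene bell 0.49 [273.4 269.5] [762.  53.]
scene stamp 0.53 [261.  248.2] [754. -43.]
scene pencils 0.55 [285.5 306.2] [792. 184.]
scene notes 0.58 [231.5 223.7] [ 783. -191.]
side lamp 0.83 [333.3 224.4] [623.  29.]
side lamp 0.48 [229.5 176.2] [502. 362.]
side lamp_handle 0.67 [332.6 179.9] [609.  17.]
side pad 0.93 [399.5 259.7] [ 676. -152.]

[... 201 characters left out ...]
435. 120.]
side ring_a 0.61 [271.1 260.9] [436.  18.]
side lens_a 0.78 [302.4 347. ] [ 374. -202.]
side lens_a 0.76 [249.2 236.8] [430. 111.]
side lens_a 0.72 [265.  325.5] [ 340. -121.]
side lens_a 0.65 [330.4 295.7] [ 487. -140.]
side lens_a 0.63 [394.7 374.7] [ 478. -343.]
side lens_a 0.56 [270.9 258.9] [437.  20.]
side books 0.92 [317.8 191.5] [667. 156.]
side books 0.39 [336.4 226.1] [626.  19.]
side bell 0.55 [372.  197.7] [769.  49.]
side stamp 0.74 [249.7 236.1] [434. 116.]
side stamp 0.69 [393.2 220.1] [755. -48.]
side stamp 0.5 [448.  249.1] [ 790. -195.]
side pencils 0.56 [351.1 170.7] [800. 175.]
side notes 0.8 [446.7 251.3] [ 783. -198.]
side notes 0.44 [231.  180.2] [497. 342.]
```

View pics/sidecrop.png

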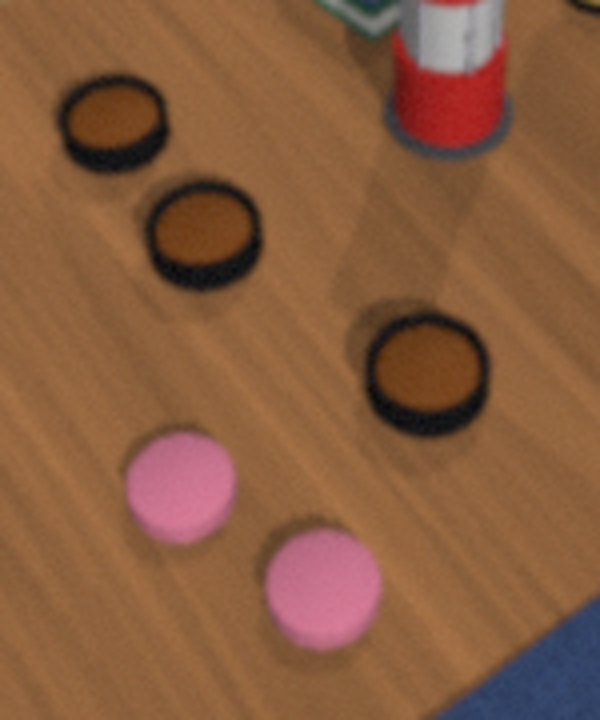

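Run:
```python
from h import *
a=snap("scene",None); b=snap("side",None)
A=cv2.resize(a[185:255,285:355],None,fx=5.5,fy=5.5,interpolation=cv2.INTER_CUBIC)
B=cv2.resize(b[168:238,298:368],None,fx=5.5,fy=5.5,interpolation=cv2.INTER_CUBIC)
cv2.imwrite('pics/lampcrop.png',np.hstack([A,B]))
cs=[cam("scene"),cam("side")]
print('tri handle',tri(cs,[(317,199.2),(332.6,179.9)]).round(1))
for n in ("scene","side"):
    c=cam(n)
    for lab in ("felt","cork","pad"):
        m=finder.masks_of(n,lab)
        m=[x for x in m if x['p']>.3][:1]
        if not m: continue
        reg=m[0]['region'].astype(np.uint8)
        cn,_=cv2.findContours(reg,0,2); cn=max(cn,key=cv2.contourArea)[:,0]
        W=np.array([back(c,p,3)[:2] for p in cn],np.float32)
        print(n,lab,m[0]['p'],m[0]['rect'],cv2.minAreaRect(W))
```

```text
tri handle [611.7  21.4 151.7]
scene felt 0.94 [256.2, 158.2, 344.7, 193.2] ((475.24993896484375, -339.26220703125), (287.4676818847656, 143.62451171875), 0.8486762642860413)
scene cork 0.87 [367.6, 268.6, 487.2, 346.2] ((493.8959045410156, 346.09600830078125), (285.1090087890625, 137.36932373046875), 0.27308762073516846)
scene pad 0.82 [257.3, 207.2, 288.6, 228.2] ((665.3203735351562, -152.36143493652344), (102.3126220703125, 97.32502746582031), 59.590877532958984)
side felt 0.7 [309.7, 309.6, 475.5, 399.5] ((477.64862060546875, -343.4332275390625), (280.4375305175781, 130.82191467285156), 1.056713581085205)
side cork 0.88 [176.2, 150.7, 283.6, 215.9] ((494.21026611328125, 342.2363586425781), (141.18431091308594, 285.3932189941406), 89.84732055664062)
side pad 0.75 [236.8, 223.4, 257.3, 238.7] ((440.64080810546875, 138.53167724609375), (48.662052154541016, 52.403106689453125), 53.94725036621094)
```

View pics/lampcrop.png

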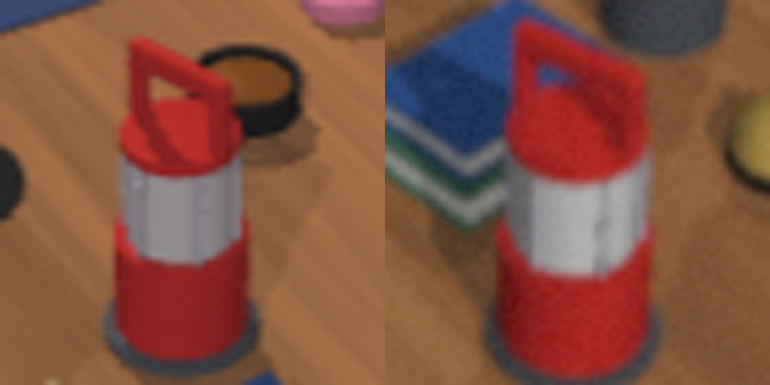

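```bash
cat >> h.py <<'E'
def plan(pos,jaw=None,deg=None,s=None):
    """tool-down pose at pos; jaw angle (deg) of tool z axis in world xy. picks nearest of the half-turn pair"""
    s=s or env.state(); R0=q2R(s['eef_rot']); p0=s['eef_pos']
    best=None
    cur=np.degrees(np.arctan2(R0[1,2],R0[0,2]))
    if jaw is None: jaw=cur
    out=[]
    for k in (0,180):
        a=np.radians(jaw+k); z=np.array([np.cos(a),np.sin(a),0]); x=np.array([0,0,-1.]); y=np.cross(z,x)
        Rd=np.stack([x,y,z],1); rv=R.from_matrix(R0.T@Rd).as_rotvec()
        out.append(rv)
    out.sort(key=np.linalg.norm)
    sh=R0.T@(np.array(pos,float)-p0)
    print('cur jaw',round(cur,1),'q6',round(float(s['joint_positions'][5]),2),'shift',sh.round(1),'rot',out[0].round(3),'alt',out[1].round(3))
    return sh,out[0]
E
python3 - <<'E'
from h import *
for n,l,r in (("scene",(310.5,193.2),(325.4,200.5)),("side",(322.9,173.5),(343.8,181.6))):
    c=cam(n); a=back(c,l,157);b=back(c,r,157); print(n,a.round(0),b.round(0),np.linalg.norm(b-a),np.degrees(np.arctan2(*(b-a)[1::-1])))
s=st()
c=cam("wrist")
R0=q2R(s['eef_rot'])
print('cam in tool', (R0.T@(c[3]-s['eef_pos'])).round(1),'\n',(R0.T@c[4]).round(3), 'TCP px',proj(c,s['eef_pos']))
plan([560,20,300],0)
plan([560,20,300],90)
E
```

```text
scene [616.  -5. 157.] [600.  45. 157.] 52.419444305809925 108.14741427759289
side [604.  47. 157.] [624.  -3. 157.] 54.518798802122475 -68.70965441095909
t 1.9 pos [181.2 466.  231.3] F [ 0.4 -0.3  0.3] gap 85.2
R [[0.0, -0.932, 0.362], [-0.0, 0.362, 0.932], [-1.0, -0.0, -0.0]]
cam in tool [-143.4   77.1   -0. ] 
 [[ 0.     0.299 -0.954]
 [-0.001  0.954  0.299]
 [ 1.     0.     0.   ]] TCP px [318.27420167 252.27766647]
cur jaw 68.8 q6 1.57 shift [ -68.7 -514.7 -278.4] rot [ 1.2 -0.   0. ] alt [-1.942 -0.    -0.   ]
cur jaw 68.8 q6 1.57 shift [ -68.7 -514.7 -278.4] rot [-0.371 -0.     0.   ] alt [2.771 0.    0.   ]
```

Run:
```python
from h import *
plan([610,21,270],20)
```

```text
cur jaw 68.8 q6 1.57 shift [ -38.7 -560.9 -259.4] rot [ 0.851 -0.     0.   ] alt [-2.291 -0.    -0.   ]
```

Request:
{"method": "jog_arm", "body": {"targets": "-38.7 -187 -86.5 0.28 0 0 1;-38.7 -187 -86.5 0.28 0 0 1;-38.7 -187 -86.5 0.28 0 0 1;-38.7 -187 -86.5 0.28 0 0 1;-38.7 -374 -173 0.56 0 0 1;-38.7 -374 -173 0.56 0 0 1;-38.7 -374 -173 0.56 0 0 1;-38.7 -374 -173 0.56 0 0 1;-38.7 -374 -173 0.56 0 0 1;-38.7 -561 -259 0.851 0 0 1;-38.7 -561 -259 0.851 0 0 1;-38.7 -561 -259 0.851 0 0 1;-38.7 -561 -259 0.851 0 0 1;-38.7 -561 -259 0.851 0 0 1;-38.7 -561 -259 0.851 0 0 1;-38.7 -561 -259 0.851 0 0 1;-38.7 -561 -259 0.851 0 0 1"}}

```text
clock: 3.32
eef_pos: [611.0, 19.7, 268.8]
eef_rot: [0.696, -0.122, 0.697, 0.122]
force: [-1.0, -0.1, 0.1]
finger_gap: 85.1
```

Run:
```python
from h import *
s=st()
c=cam("wrist"); snap("wrist","w1")
for d in finder.pinpoint("wrist","lamp_handle")[:3]: print(d,back(c,d['at'],156).round(1))
print('exp',proj(c,[612,21,156]))
```

```text
t 3.32 pos [611.   19.7 268.8] F [-1.  -0.1  0.1] gap 85.1
R [[-0.001, -0.339, 0.941], [-0.0, 0.941, 0.339], [-1.0, 0.0, -0.001]]
{'at': [318.7, 191.1], 'p': 0.56} [609.6  23.3 156. ]
{'at': [201.3, 126.8], 'p': 0.16} [491.5  43.7 156. ]
exp [320.28090553 194.12379294]
```

View pics/w1.png

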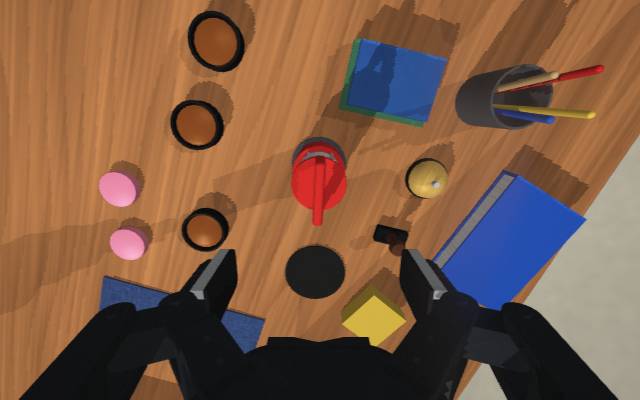

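Run:
```python
from h import *
im=cv2.imread('pics/w1.png')
cr=[cv2.resize(im[y-40:y+40,x-40:x+40],(260,260),interpolation=cv2.INTER_CUBIC) for x,y in ((216,40),(197,125),(205,230))]
cr.append(cv2.resize(im[130:250,260:380],(260,260)))
cv2.imwrite('pics/crops1.png',np.vstack([np.hstack(cr[:2]),np.hstack(cr[2:])]))
c=cam("wrist")
hsv=cv2.cvtColor(im,cv2.COLOR_BGR2HSV)
red=((hsv[...,0]<8)|(hsv[...,0]>172))&(hsv[...,1]>150)
for y in range(150,232,6):
    xs=np.where(red[y,280:360])[0]+280
    print(y,(xs.min(),xs.max()) if len(xs) else None)
for p in ((319,157),(318,226)): print(back(c,p,163).round(1))
plan([610.5,22.5,138],20)
```

```text
150 (np.int64(301), np.int64(336))
156 (np.int64(297), np.int64(340))
162 (np.int64(294), np.int64(343))
168 (np.int64(292), np.int64(344))
174 (np.int64(292), np.int64(345))
180 (np.int64(291), np.int64(346))
186 (np.int64(291), np.int64(346))
192 (np.int64(292), np.int64(344))
198 (np.int64(295), np.int64(341))
204 (np.int64(301), np.int64(336))
210 (np.int64(313), np.int64(323))
216 (np.int64(313), np.int64(322))
222 (np.int64(312), np.int64(322))
228 None
[597.4  56.6 163. ]
[619.4  -6.3 163. ]
cur jaw 20.0 q6 1.26 shift [131.9   0.6   0.9] rot [-0. -0. -0.] alt [ 3.141 -0.     0.   ]
```

View pics/crops1.png

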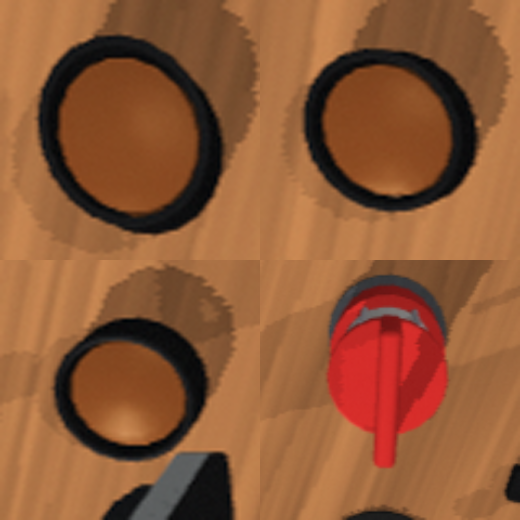

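All three rings hold a plain amber lens with a highlight and no wood grain. The candidates for lenses were the rings at (216,40), (197,125) and (205,230) and the pink discs at (121,189) and (128,243); the pink ones stay where they are. The handle bar is vertical in the picture, from (319,157) to (318,226), so the jaws already straddle it.

Request:
{"method": "jog_arm", "body": {"targets": "35 1 0 0 0 0 1;70 1 0 0 0 0 1;100 1 0 0 0 0 1;120 1 0 0 0 0 0.5;131 1 0 0 0 0 0.2;131 1 0 0 0 0 0;131 1 0 0 0 0 -0.5;131 1 0 0 0 0 -1;131 1 0 0 0 0 -1;131 1 0 0 0 0 -1;131 1 0 0 0 0 -1;131 1 0 0 0 0 -1;131 1 0 0 0 0 -1;131 1 0 0 0 0 -1", "grip_force": 60}}

```text
clock: 4.58
eef_pos: [610.6, 22.5, 140.6]
eef_rot: [0.697, -0.123, 0.695, 0.123]
force: [-0.7, 0.8, 8.4]
finger_gap: 8.8
```

Run:
```python
from h import *
s=st()
snap("side","s2",(280,150,380,250),6)
```

```text
t 4.58 pos [610.6  22.5 140.6] F [-0.7  0.8  8.4] gap 8.8
R [[0.002, -0.342, 0.94], [0.0, 0.94, 0.342], [-1.0, -0.001, 0.002]]
```

View pics/s2.png

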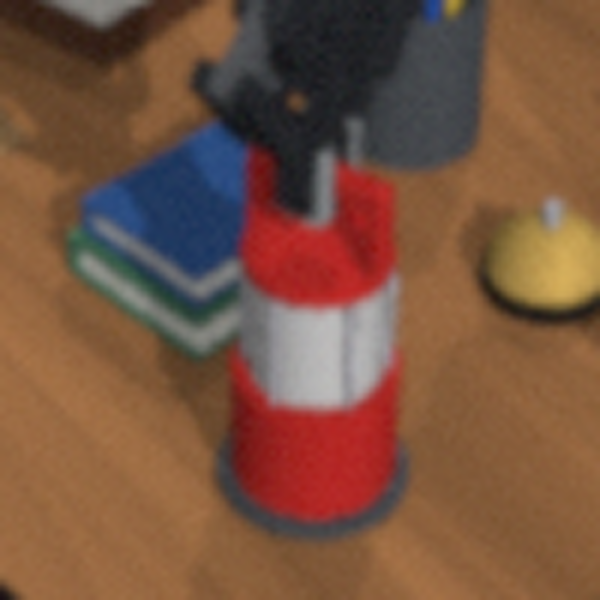

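Request:
{"method": "jog_arm", "body": {"targets": "-5 0 0 0 0 0 -1;-12 0 0 0 0 0 -1;-20 0 0 0 0 0 -1;-30 0 0 0 0 0 -1;-40 0 0 0 0 0 -1;-50 0 0 0 0 0 -1;-60 0 0 0 0 0 -1;-70 0 0 0 0 0 -1;-80 0 0 0 0 0 -1;-80 0 0 0 0 0 -1;-80 0 0 0 0 0 -1;-80 0 0 0 0 0 -1"}}

```text
clock: 5.63
eef_pos: [609.7, 22.2, 218.5]
eef_rot: [0.696, -0.123, 0.697, 0.123]
force: [0.5, -0.5, -4.9]
finger_gap: 8.7
```

Run:
```python
from h import *
s=st()
snap("side","s3",(260,120,420,280),4)
plan([669,-154,217],20)
```

```text
t 5.63 pos [609.7  22.2 218.5] F [ 0.5 -0.5 -4.9] gap 8.7
R [[-0.001, -0.342, 0.94], [-0.0, 0.94, 0.342], [-1.0, 0.0, -0.001]]
cur jaw 20.0 q6 1.26 shift [   1.2 -185.9   -4.4] rot [-0.    -0.001 -0.   ] alt [ 3.142e+00 -1.000e-03  2.000e-03]
```

View pics/s3.png

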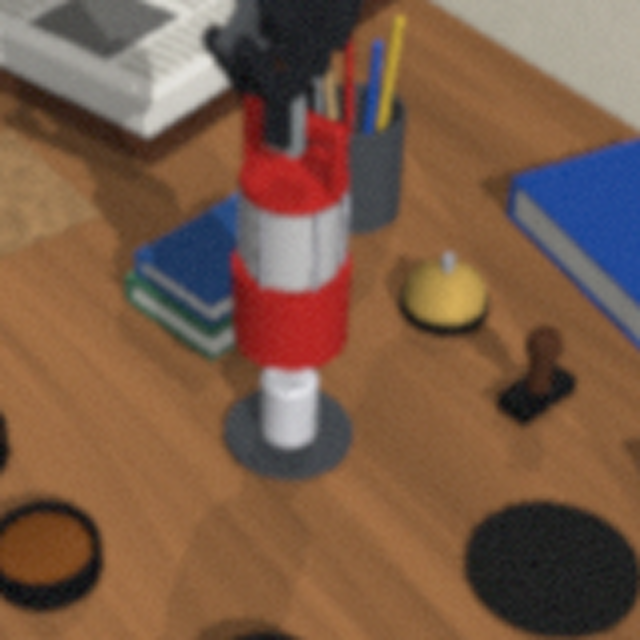

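Run:
```python
from h import *
for n in ("scene","side","wrist"):
    im=snap(n,None); c=cam(n)
    for d in finder.masks_of(n,"pad")[:3]:
        reg=d['region'].astype(np.uint8)
        cn,_=cv2.findContours(reg,0,2); cn=max(cn,key=cv2.contourArea)[:,0]
        W=np.array([back(c,p,3)[:2] for p in cn],np.float32)
        print(n,round(d['p'],2),cv2.minAreaRect(W)[:2],np.array(cv2.minEnclosingCircle(W)[0]).round(1))
    for d in finder.pinpoint(n,"stand")[:2]+finder.pinpoint(n,"pad")[:2]: print(n,d,back(c,d['at'],0).round(1))
c=cam("side"); print(back(c,(397.5,262),3))
# post top ellipse in side crop approx (290,378)/4 ; base (288,432)
print('post top',back(c,(260+290/4,120+381/4),51),'base',back(c,(260+288/4,120+434/4),6))
```

```text
scene {'at': [314.3, 246.1], 'p': 0.82} [622.6  23.9   0. ]
scene {'at': [271.2, 215.7], 'p': 0.92} [ 664.1 -168.4    0. ]
scene {'at': [298.7, 173.7], 'p': 0.31} [ 474.5 -348.     0. ]
side 0.82 ((665.2391967773438, -155.15155029296875), (96.76734161376953, 97.77422332763672)) [ 665.9 -155.8]
side 0.7 ((485.4149475097656, -128.42327880859375), (76.58367156982422, 66.05303192138672)) [ 483.6 -128.2]
side {'at': [330.8, 224.6], 'p': 0.72} [617.6  31.9   0. ]
side {'at': [398.7, 259.3], 'p': 0.74} [ 675.2 -149.9    0. ]
side {'at': [395.6, 373.8], 'p': 0.16} [ 482.  -341.1    0. ]
wrist 0.46 ((669.6463012695312, -196.82403564453125), (4.6421098709106445, 7.479133605957031)) [ 670.3 -196.6]
wrist {'at': [317.2, 194.9], 'p': 0.72} [619.   -8.3   0. ]
[ 665.24943391 -155.69683141    3.        ]
post top [608.26910088  13.90325474  51.        ] base [608.08331049  14.46388704   6.        ]
```

Request:
{"method": "jog_arm", "body": {"targets": "0 -8 0 0 0 0 -1;0 -20 -1 0 0 0 -1;0 -35 -1.5 0 0 0 -1;0 -52 -2 0 0 0 -1;0 -70 -3 0 0 0 -1;0 -90 -4 0 0 0 -1;0 -110 -4.7 0 0 0 -1;0 -130 -5.5 0 0 0 -1;0 -148 -6 0 0 0 -1;0 -163 -7 0 0 0 -1;0 -174 -7.5 0 0 0 -1;0 -181 -7.7 0 0 0 -1;0 -184.7 -7.7 0 0 0 -1;0 -184.7 -7.7 0 0 0 -1;0 -184.7 -7.7 0 0 0 -1;0 -184.7 -7.7 0 0 0 -1;0 -184.7 -7.7 0 0 0 -1;0 -184.7 -7.7 0 0 0 -1"}}

```text
clock: 7.78
eef_pos: [665.7, -153.4, 219.2]
eef_rot: [0.696, -0.123, 0.696, 0.123]
force: [0.0, -0.1, -4.7]
finger_gap: 8.6
```

Run:
```python
from h import *
s=st()
snap("side","s4",(330,140,490,300),4)
plan([665.5,-154,141],20)
```

```text
t 7.78 pos [ 665.7 -153.4  219.2] F [ 0.  -0.1 -4.7] gap 8.6
R [[0.0, -0.343, 0.939], [-0.0, 0.939, 0.343], [-1.0, -0.0, 0.0]]
cur jaw 20.0 q6 0.99 shift [78.2 -0.5 -0.4] rot [0.001 0.    0.   ] alt [-3.141 -0.     0.   ]
```

View pics/s4.png

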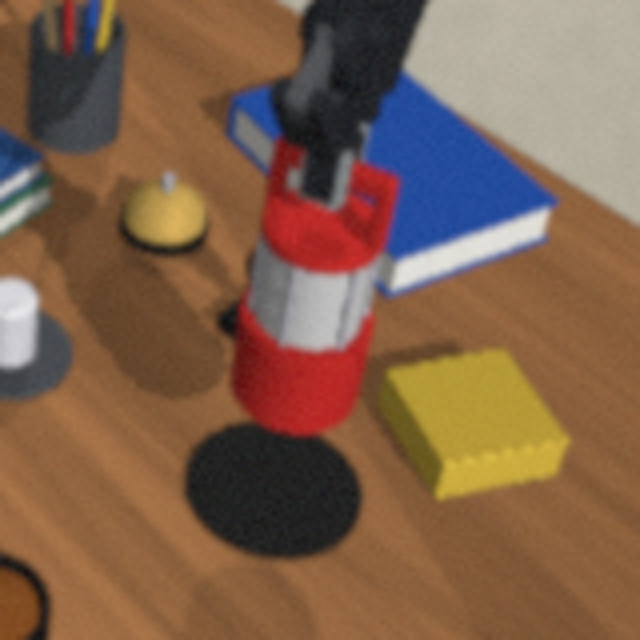

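Request:
{"method": "jog_arm", "body": {"targets": "10 0 0 0 0 0 -1;25 0 0 0 0 0 -1;40 0 0 0 0 0 -1;55 0 0 0 0 0 -1;65 0 0 0 0 0 -1;71 0 0 0 0 0 -1;75 0 0 0 0 0 -1;77 0 0 0 0 0 -1;77 0 0 0 0 0 -1;77 0 0 0 0 0 -1;77 0 0 0 0 0 -1"}}

```text
clock: 8.75
eef_pos: [666.1, -154.0, 142.7]
eef_rot: [0.697, -0.123, 0.696, 0.123]
force: [0.1, 0.5, -5.4]
finger_gap: 8.5
```

Request:
{"method": "jog_arm", "body": {"targets": "1 0 0 0 0 0 -1;2 0 0 0 0 0 -1;3 0 0 0 0 0 -1;3 0 0 0 0 0 -1;3 0 0 0 0 0 -1"}}

```text
clock: 9.17
eef_pos: [665.7, -153.9, 138.9]
eef_rot: [0.696, -0.123, 0.696, 0.123]
force: [0.1, -0.4, -5.5]
finger_gap: 8.7
```

Request:
{"method": "jog_arm", "body": {"targets": "1 0 0 0 0 0 -1;2 0 0 0 0 0 -1;2 0 0 0 0 0 -1;2 0 0 0 0 0 -1"}}

```text
clock: 9.5
eef_pos: [666.1, -153.9, 137.7]
eef_rot: [0.697, -0.123, 0.696, 0.123]
force: [-1.6, 1.3, 5.6]
finger_gap: 8.9
```

Request:
{"method": "jog_arm", "body": {"targets": "0 0 0 0 0 0 -0.5;0 0 0 0 0 0 0;0 0 0 0 0 0 0.5;0 0 0 0 0 0 0.5;0 0 0 0 0 0 0.5;0 0 0 0 0 0 0.5;0 0 0 0 0 0 0.5;-30 0 0 0 0 0 0.5;-70 0 0 0 0 0 0.5;-110 0 0 0 0 0 1;-110 0 0 0 0 0 1;-110 0 0 0 0 0 1;-110 0 0 0 0 0 1"}}

```text
clock: 10.58
eef_pos: [665.8, -154.0, 246.6]
eef_rot: [0.696, -0.123, 0.696, 0.123]
force: [-0.2, 0.9, -1.3]
finger_gap: 85.4
```

Run:
```python
from h import *
s=st()
snap("side","s5",(330,140,490,300),4)
plan([560,10,250],0)
```

```text
t 10.58 pos [ 665.8 -154.   246.6] F [-0.2  0.9 -1.3] gap 85.4
R [[-0.0, -0.342, 0.94], [0.0, 0.94, 0.342], [-1.0, 0.0, -0.0]]
cur jaw 20.0 q6 0.99 shift [ -4. 190. -43.] rot [ 0.349 -0.002 -0.001] alt [-2.793e+00  1.000e-03 -2.000e-03]
```

View pics/s5.png

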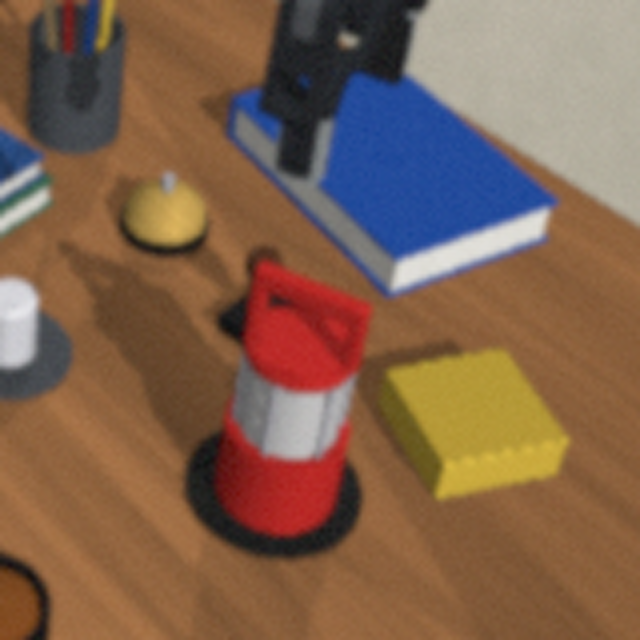

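The lamp stands upright and centred on the pad at side pixel (285,485 in the crop). Now I'll look at the post and rings from above.

```bash
cat >> h.py <<'E'
def sil(c,x,y,z0,z1,r0,r1=None):
    r1=r0 if r1 is None else r1
    t=np.linspace(0,2*np.pi,90,endpoint=False)
    P=[proj(c,[x+r*np.cos(a),y+r*np.sin(a),z]) for z,r in ((z0,r0),(z1,r1)) for a in t]
    return cv2.convexHull(np.array(P,np.float32))
def cen(h):
    m=cv2.moments(h); return np.array([m['m10']/m['m00'],m['m01']/m['m00']])
def fit(c,reg,z0,z1,r0,x0):
    """centroid-match a cylinder's silhouette to the hull of a mask"""
    cn,_=cv2.findContours(reg.astype(np.uint8),0,1); h=cv2.convexHull(max(cn,key=cv2.contourArea))
    tgt=cen(h); x=np.array(x0,float)
    for _ in range(8):
        f0=cen(sil(c,*x,z0,z1,r0)); J=np.stack([(cen(sil(c,x[0]+2,x[1],z0,z1,r0))-f0)/2,(cen(sil(c,x[0],x[1]+2,z0,z1,r0))-f0)/2],1)
        x+=np.linalg.solve(J,tgt-f0)
    return x, cv2.contourArea(h)/cv2.contourArea(sil(c,*x,z0,z1,r0))
def rings(n,lab="ring_a",z0=0,z1=22,r=33,pmin=.2):
    c=cam(n); snap(n,None); out=[]
    for d in finder.masks_of(n,lab):
        if d['p']<pmin or d['region'].sum()<30: continue
        rc=d['rect']; x0=back(c,((rc[0]+rc[2])/2,(rc[1]+rc[3])/2),(z0+z1)/2)[:2]
        x,a=fit(c,d['region'],z0,z1,r,x0)
        print(n,lab,round(d['p'],2),np.round(rc),'xy',x.round(1),'area ratio',round(a,2)); out.append(x)
    return out
E
python3 - <<'E'
from h import *
plan([520,40,300],0)
E
```

```text
cur jaw 20.0 q6 0.99 shift [-53.9 231.9 -70.4] rot [ 0.349 -0.002 -0.001] alt [-2.793e+00  1.000e-03 -2.000e-03]
```

Request:
{"method": "jog_arm", "body": {"targets": "-54 232 -70 0.35 0 0 1;-54 232 -70 0.35 0 0 1;-54 232 -70 0.35 0 0 1;-54 232 -70 0.35 0 0 1;-54 232 -70 0.35 0 0 1;-54 232 -70 0.35 0 0 1;-54 232 -70 0.35 0 0 1;-54 232 -70 0.35 0 0 1;-54 232 -70 0.35 0 0 1;-54 232 -70 0.35 0 0 1;-54 232 -70 0.35 0 0 1"}}

```text
clock: 11.55
eef_pos: [520.9, 39.3, 300.0]
eef_rot: [0.707, 0.001, 0.708, -0.001]
force: [0.5, 0.6, -0.8]
finger_gap: 85.6
```

Run:
```python
from h import *
s=st()
snap("wrist","w6")
for n in ("wrist","scene","side"): 
    rings(n); rings(n,"stand",0,6,40)
```

```text
t 11.55 pos [520.9  39.3 300. ] F [ 0.5  0.6 -0.8] gap 85.6
R [[-0.002, 0.002, 1.0], [-0.0, 1.0, -0.002], [-1.0, -0.0, -0.002]]
wrist ring_a 0.9 [236.  78. 284. 126.] xy [434.8 125. ] area ratio 0.98
wrist ring_a 0.75 [244. 155. 289. 200.] xy [434.3  17.1] area ratio 0.96
wrist ring_a 0.62 [275. 241. 313. 284.] xy [ 479.9 -133.5] area ratio 0.93
wrist ring_a 0.4 [457. 132. 503. 172.] xy [763.9  56.1] area ratio 0.72
wrist stand 0.95 [350. 148. 403. 196.] xy [610.6  21.3] area ratio 0.96
scene ring_a 0.78 [381. 231. 405. 252.] xy [433.6 128.9] area ratio 0.82
scene ring_a 0.71 [320. 199. 340. 211.] xy [ 486.6 -128.3] area ratio 0.62
scene ring_a 0.64 [357. 215. 382. 235.] xy [434.3  25.4] area ratio 0.71
scene stand 0.82 [301. 227. 331. 253.] xy [604.4  10.4] area ratio 0.99
scene stand 0.61 [255. 158. 342. 192.] xy [ 454.4 -338.5] area ratio 5.09
side ring_a 0.9 [311. 276. 343. 310.] xy [ 479.6 -135.1] area ratio 0.9
side ring_a 0.64 [256. 247. 288. 273.] xy [434.4  15.1] area ratio 0.92
side ring_a 0.5 [232. 221. 264. 244.] xy [435.  123.2] area ratio 0.95
side stand 0.75 [314. 208. 346. 240.] xy [614.3  24.6] area ratio 1.03
```

View pics/w6.png

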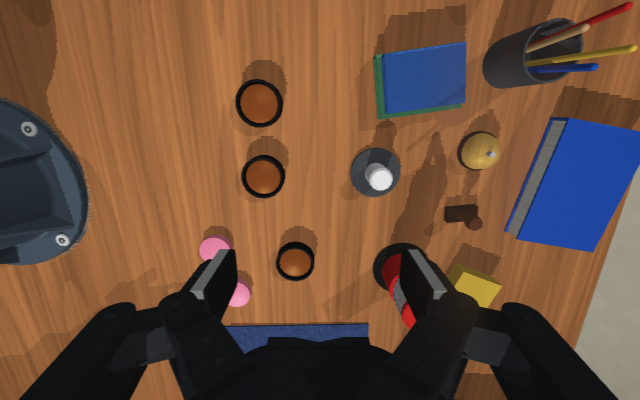

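Request:
{"method": "jog_arm", "body": {"targets": "200 85.5 -86.4 0 0 0 0.27;200 85.5 -86.4 0 0 0 0.27;200 85.5 -86.4 0 0 0 0.27;200 85.5 -86.4 0 0 0 0.27;200 85.5 -86.4 0 0 0 0.27;200 85.5 -86.4 0 0 0 0.27;200 85.5 -86.4 0 0 0 0.27;200 85.5 -86.4 0 0 0 0.27;200 85.5 -86.4 0 0 0 0.27"}}

```text
clock: 12.95
eef_pos: [435.7, 125.7, 102.4]
eef_rot: [0.708, 0.0, 0.706, -0.0]
force: [0.5, -0.3, 0.7]
finger_gap: 54.3
```

Run:
```python
from h import *
s=st()
snap("wrist","w7")
rings("wrist")
```

```text
t 12.95 pos [435.7 125.7 102.4] F [ 0.5 -0.3  0.7] gap 54.3
R [[0.002, 0.001, 1.0], [0.0, 1.0, -0.001], [-1.0, 0.0, 0.002]]
wrist ring_a 0.94 [283. 274. 353. 339.] xy [434.   16.7] area ratio 0.97
wrist ring_a 0.72 [279. 162. 356. 244.] xy [434.7 124.9] area ratio 0.98
```

View pics/w7.png

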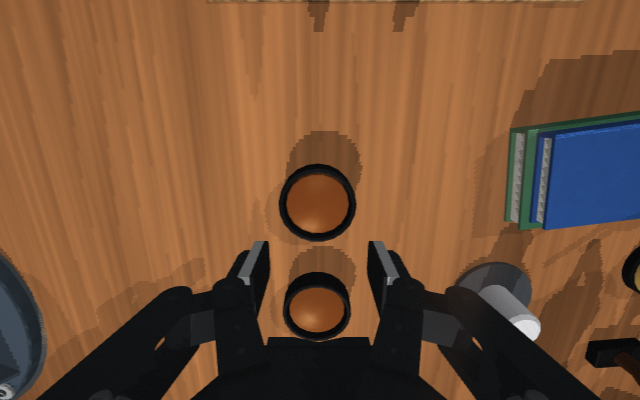

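Request:
{"method": "jog_arm", "body": {"targets": "0 -0.8 -1 0 0 0 1;20 -0.8 -1 0 0 0 1;45 -0.8 -1 0 0 0 1;70 -0.8 -1 0 0 0 1;90 -0.8 -1 0 0 0 1;100 -0.8 -1 0 0 0 1;105 -0.8 -1 0 0 0 1;105 -0.8 -1 0 0 0 0.7;105 -0.8 -1 0 0 0 0.5;105 -0.8 -1 0 0 0 0.4;105 -0.8 -1 0 0 0 0.3;105 -0.8 -1 0 0 0 0.3;105 -0.8 -1 0 0 0 0.3", "grip_force": 35}}

```text
clock: 14.18
eef_pos: [434.2, 125.0, -3.0]
eef_rot: [0.708, 0.001, 0.706, -0.0]
force: [-2.1, -1.6, 9.9]
finger_gap: 65.0
```

Run:
```python
from h import *
s=st()
snap("wrist","w8")
```

```text
t 14.18 pos [434.2 125.   -3. ] F [-2.1 -1.6  9.9] gap 65.0
R [[0.002, 0.001, 1.0], [0.0, 1.0, -0.001], [-1.0, 0.0, 0.002]]
```

View pics/w8.png

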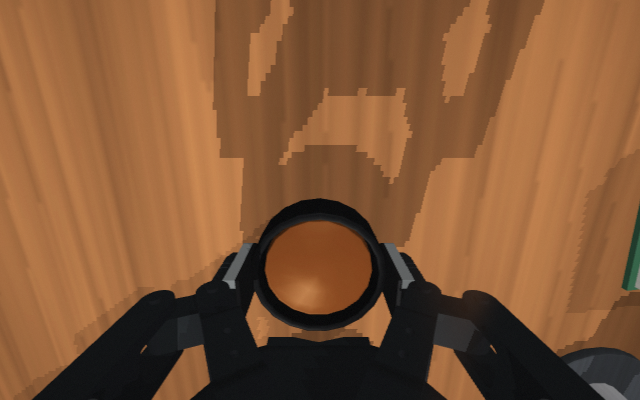

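Request:
{"method": "jog_arm", "body": {"targets": "-5 0 0 0 0 0 0;-15 0 0 0 0 0 0;-30 0 0 0 0 0 0;-50 0 0 0 0 0 0;-70 0 0 0 0 0 0;-90 0 0 0 0 0 0;-100 0 0 0 0 0 0;-100 0 0 0 0 0 0;-100 0 0 0 0 0 0"}}

```text
clock: 14.98
eef_pos: [433.8, 125.1, 96.5]
eef_rot: [0.708, 0.001, 0.707, -0.0]
force: [0.7, 0.4, -1.6]
finger_gap: 65.1
```

Run:
```python
from h import *
s=st()
c=cam("wrist"); im=snap("wrist","w9")
for d in finder.masks_of("wrist","stand")[:2]: print(d['p'],d['rect'])
import types
# w6: rebuild camera pose
f,cx,cy,t,Rm=c
R0=q2R(s['eef_rot']); ct=R0.T@(t-s['eef_pos']); Rt=R0.T@Rm
R6=np.array([[-0.002,0.002,1.0],[0,1,-0.002],[-1,0,-0.002]])
c6=(f,cx,cy,np.array([520.9,39.3,300.])+R6@ct,R6@Rt)
im6=cv2.imread('pics/w6.png'); sub=im6[140:205,340:415]
w=(sub.min(2)>190).astype(np.uint8)
n,l,stt,cc=cv2.connectedComponentsWithStats(w)
for i in range(1,n):
    if stt[i,4]>20: print(stt[i],cc[i]+[340,140],back(c6,cc[i]+[340,140],51))
g=cv2.resize(sub,None,fx=8,fy=8,interpolation=cv2.INTER_CUBIC)
for (x,y) in ((609,21.5),):
    for z,r,col in ((6,40,(0,255,0)),(51,14,(0,0,255))):
        P=np.array([proj(c6,[x+r*np.cos(a),y+r*np.sin(a),z]) for a in np.linspace(0,6.28,60)])
        cv2.polylines(g,[np.int32((P-[340,140]+.5)*8)],True,col,1)
cv2.imwrite('pics/post6.png',g)
```

```text
t 14.98 pos [433.8 125.1  96.5] F [ 0.7  0.4 -1.6] gap 65.1
R [[0.001, 0.001, 1.0], [0.0, 1.0, -0.001], [-1.0, 0.0, 0.001]]
0.72 [456.3, 262.6, 549.6, 341.6]
[ 30  31  22  19 323] [380.82972136 180.07739938] [609.64678337  20.19847372  51.        ]
```

View pics/post6.png

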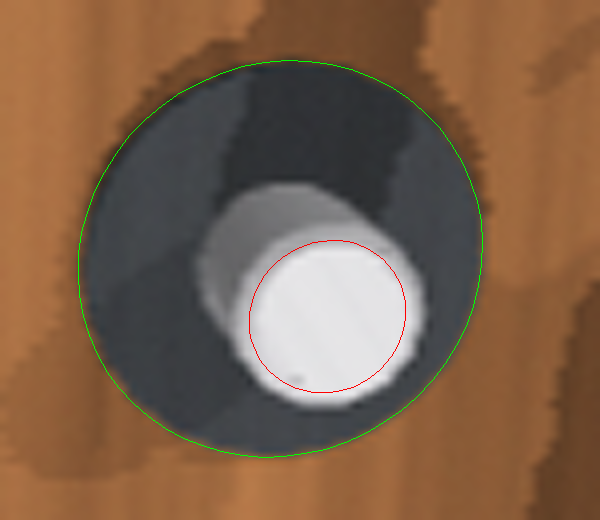

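View pics/w9.png

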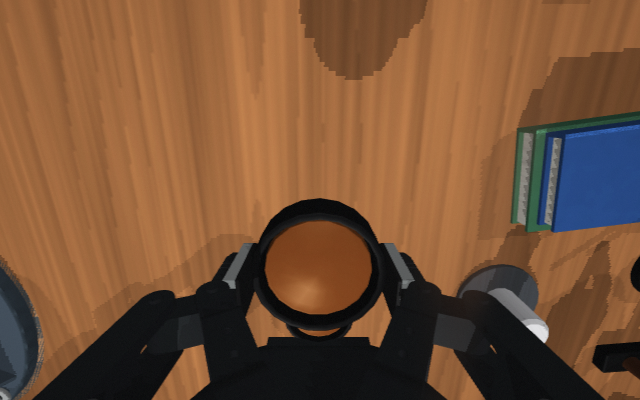

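Request:
{"method": "jog_arm", "body": {"targets": "0 -10 17 0 0 0 0;0 -25 42 0 0 0 0;0 -42 71 0 0 0 0;0 -60 101 0 0 0 0;0 -78 131 0 0 0 0;0 -92 155 0 0 0 0;0 -101 170 0 0 0 0;0 -104.3 175.7 0 0 0 0;0 -104.3 175.7 0 0 0 0;0 -104.3 175.7 0 0 0 0;0 -104.3 175.7 0 0 0 0;0 -104.3 175.7 0 0 0 0"}}

```text
clock: 16.08
eef_pos: [608.1, 21.2, 96.1]
eef_rot: [0.707, 0.0, 0.707, -0.0]
force: [-0.3, -0.0, -0.7]
finger_gap: 64.9
```

Run:
```python
from h import *
s=st()
plan([609.5,20.8,3],0)
snap("side","s10",(280,150,400,270),5)
```

```text
t 16.08 pos [608.1  21.2  96.1] F [-0.3 -0.  -0.7] gap 64.9
R [[-0.0, 0.0, 1.0], [0.0, 1.0, -0.0], [-1.0, 0.0, -0.0]]
cur jaw -0.0 q6 1.61 shift [93.1 -0.4  1.5] rot [-0. -0. -0.] alt [ 3.141e+00 -0.000e+00  1.000e-03]
```

View pics/s10.png

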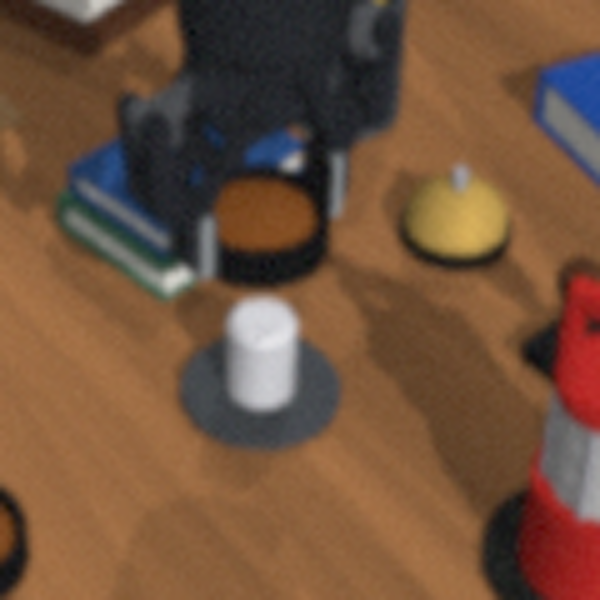

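Centred over the post. Lowering to the base plate.

Request:
{"method": "jog_arm", "body": {"targets": "12 -0.3 1.4 0 0 0 0;25 -0.3 1.4 0 0 0 0;35 -0.3 1.4 0 0 0 0;43 -0.3 1.4 0 0 0 0;50 -0.3 1.4 0 0 0 0;57 -0.3 1.4 0 0 0 0;64 -0.3 1.4 0 0 0 0;71 -0.3 1.4 0 0 0 0;78 -0.3 1.4 0 0 0 0;84 -0.3 1.4 0 0 0 0;89 -0.3 1.4 0 0 0 0;92 -0.3 1.4 0 0 0 0;92 -0.3 1.4 0 0 0 0;92 -0.3 1.4 0 0 0 0"}}

```text
clock: 17.3
eef_pos: [610.4, 20.2, 4.0]
eef_rot: [0.707, 0.0, 0.707, -0.0]
force: [0.4, -0.1, -0.4]
finger_gap: 65.0
```

Run:
```python
from h import *
s=st()
a=snap("side","s11",(280,150,400,270),4); snap("wrist","w11")
```

```text
t 17.3 pos [610.4  20.2   4. ] F [ 0.4 -0.1 -0.4] gap 65.0
R [[0.0, 0.001, 1.0], [-0.0, 1.0, -0.001], [-1.0, -0.0, 0.0]]
```

View pics/s11.png

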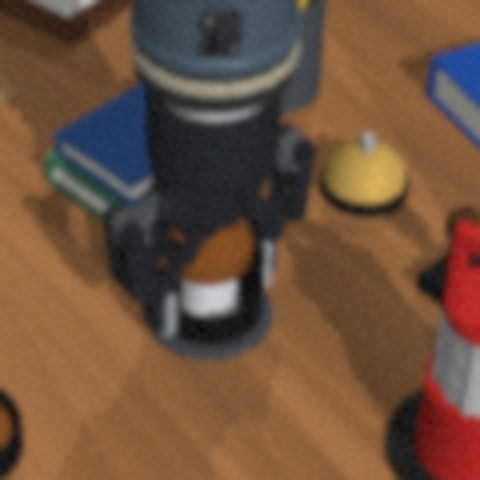

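View pics/w11.png

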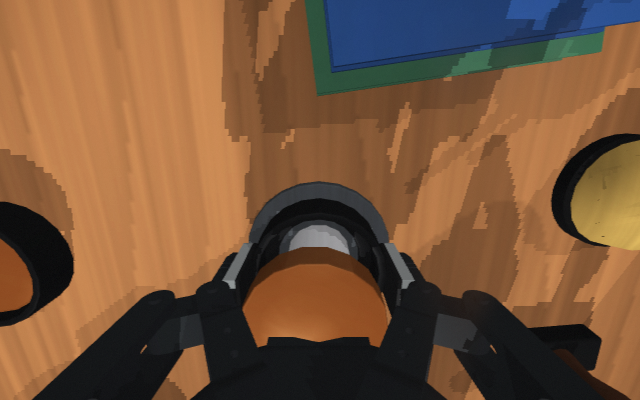

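Request:
{"method": "jog_arm", "body": {"targets": "1 0 0 0 0 0 0;1.5 0 0 0 0 0 0;1.5 0 0 0 0 0 0.5;1.5 0 0 0 0 0 0.6;1.5 0 0 0 0 0 0.75;1.5 0 0 0 0 0 0.9;1.5 0 0 0 0 0 0.9;1.5 0 0 0 0 0 0.9;-15 0 0 0 0 0 0.9;-35 0 0 0 0 0 0.9;-60 0 0 0 0 0 0.9;-90 0 0 0 0 0 0.9;-115 0 0 0 0 0 0.9;-115 0 0 0 0 0 0.9;-115 0 0 0 0 0 0.9"}}

```text
clock: 18.65
eef_pos: [611.3, 20.2, 120.3]
eef_rot: [0.708, 0.0, 0.706, -0.0]
force: [0.0, 1.0, -1.0]
finger_gap: 81.4
```

Run:
```python
from h import *
s=st()
a=snap("side","s12",(280,150,400,270),4); snap("wrist","w12")
rings("wrist","lens_a",51,64,27); rings("wrist","ring_a",6,28,33)
```

```text
t 18.65 pos [611.3  20.2 120.3] F [ 0.  1. -1.] gap 81.4
R [[0.003, 0.001, 1.0], [0.0, 1.0, -0.001], [-1.0, 0.0, 0.003]]
wrist lens_a 0.94 [100. 173. 157. 230.] xy [463.9  30.2] area ratio 0.55
wrist lens_a 0.74 [ 46. 290. 105. 338.] xy [395.  -71.5] area ratio 0.59
wrist lens_a 0.61 [276. 153. 365. 205.] xy [610.5  46.3] area ratio 0.83
wrist lens_a 0.58 [282. 178. 353. 247.] xy [608.7  21.5] area ratio 0.97
wrist ring_a 0.8 [ 86. 164. 174. 237.] xy [437.7  18.9] area ratio 0.91
wrist ring_a 0.73 [285. 159. 356. 213.] xy [612.   31.8] area ratio 0.61
wrist ring_a 0.6 [228. 314. 234. 329.] xy [ 516.2 -114.6] area ratio 0.01
```

View pics/s12.png

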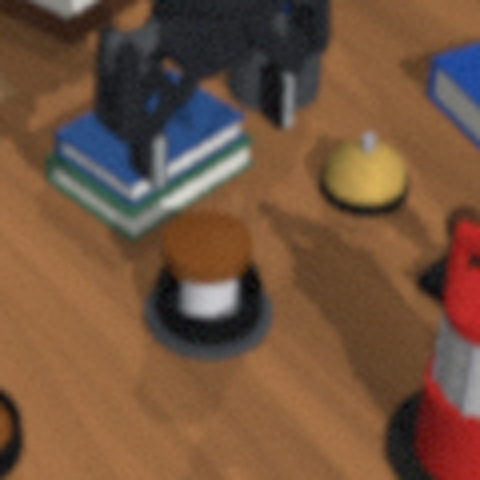

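View pics/w12.png

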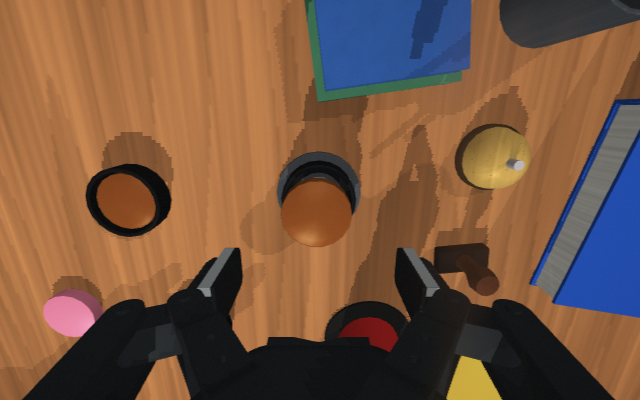

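Request:
{"method": "jog_arm", "body": {"targets": "25 1.1 -2.4 0 0 0 0.95;50 1.1 -2.4 0 0 0 0.95;65 1.1 -2.4 0 0 0 0.95;72 1.1 -2.4 0 0 0 0.9;72 1.1 -2.4 0 0 0 0.7;72 1.1 -2.4 0 0 0 0.5;72 1.1 -2.4 0 0 0 0.35;72 1.1 -2.4 0 0 0 0.25;72 1.1 -2.4 0 0 0 0.1;72 1.1 -2.4 0 0 0 0;72 1.1 -2.4 0 0 0 0;72 1.1 -2.4 0 0 0 0"}}

```text
clock: 19.95
eef_pos: [608.7, 21.3, 48.5]
eef_rot: [0.708, 0.0, 0.706, -0.0]
force: [-2.4, 1.2, 8.0]
finger_gap: 52.5
```

Run:
```python
from h import *
s=st()
a=snap("side","s13",(280,150,400,270),4); snap("wrist","w13")
```

```text
t 19.95 pos [608.7  21.3  48.5] F [-2.4  1.2  8. ] gap 52.5
R [[0.002, 0.001, 1.0], [0.0, 1.0, -0.001], [-1.0, 0.0, 0.002]]
```

View pics/s13.png

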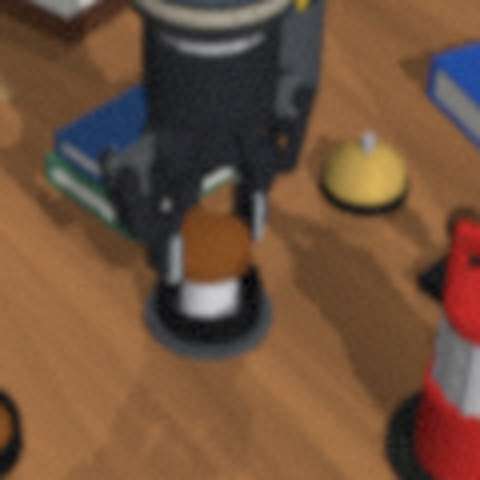

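View pics/w13.png

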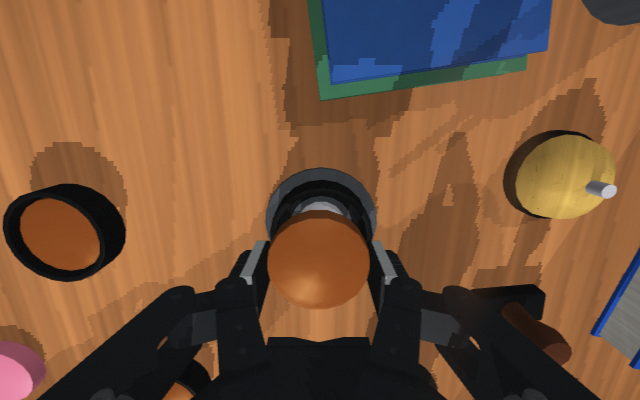

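Request:
{"method": "jog_arm", "body": {"targets": "-5 0 0 0 0 0 0;-15 0 0 0 0 0 0;-30 0 0 0 0 0 0;-50 -5 -3 0 0 0 0;-60 -20 -10 0 0 0 0;-60 -45 -22 0 0 0 0;-60 -75 -37 0 0 0 0;-60 -107 -53 0 0 0 0;-60 -139 -69 0 0 0 0;-60 -171 -84 0 0 0 0;-60 -203 -77 0 0 0 0;-60 -235 -70 0 0 0 0;-60 -267 -63 0 0 0 0;-60 -299 -56 0 0 0 0;-60 -328 -49 0 0 0 0;-60 -350 -45 0 0 0 0;-60 -363 -42 0 0 0 0;-60 -363 -42 0 0 0 0;-60 -363 -42 0 0 0 0;-60 -363 -42 0 0 0 0"}}

```text
clock: 21.72
eef_pos: [565.2, -341.4, 107.4]
eef_rot: [0.707, 0.0, 0.707, -0.0]
force: [0.2, -0.0, -0.7]
finger_gap: 52.4
```

Run:
```python
from h import *
s=st()
plan([567,-342,2],0)
snap("wrist","w14")
```

```text
t 21.72 pos [ 565.2 -341.4  107.4] F [ 0.2 -0.  -0.7] gap 52.4
R [[0.0, 0.001, 1.0], [0.0, 1.0, -0.001], [-1.0, 0.0, 0.0]]
cur jaw -0.1 q6 1.03 shift [105.4  -0.6   1.8] rot [-0.001  0.    -0.   ] alt [ 3.141 -0.    -0.   ]
```

View pics/w14.png

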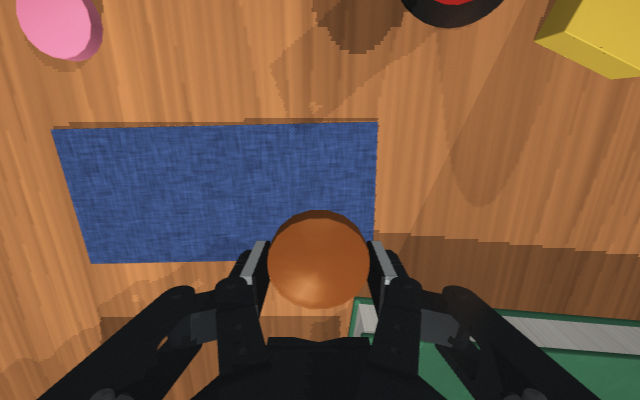

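Run:
```python
from h import *
c=cam("wrist")
for p in ((53,130),(378,122),(91,264)): print(p,back(c,p,3).round(1))
for z in (0,40,60): print(back(c,(355,299),z).round(1))
```

```text
(53, 130) [ 336.6 -280.3    3. ]
(378, 122) [ 615.8 -273.9    3. ]
(91, 264) [ 337.5 -410.7    3. ]
[ 603.5 -454.4    0. ]
[ 597.4 -424.1   40. ]
[ 594.3 -408.9   60. ]
```

Request:
{"method": "jog_arm", "body": {"targets": "20 -0.6 1.5 0 0 0 0;45 -0.6 1.5 0 0 0 0;70 -0.6 1.5 0 0 0 0;90 -0.6 1.5 0 0 0 0;99 -0.6 1.5 0 0 0 0;103 -0.6 1.5 0 0 0 0;105 -0.6 1.5 0 0 0 0;106 -0.6 1.5 0 0 0 0;106 -0.6 1.5 0 0 0 0;106 -0.6 1.5 0 0 0 0"}}

```text
clock: 22.6
eef_pos: [567.7, -342.6, 2.1]
eef_rot: [0.708, 0.0, 0.707, -0.001]
force: [-0.2, -0.9, -0.4]
finger_gap: 52.5
```

Request:
{"method": "jog_arm", "body": {"targets": "1 0 0 0 0 0 0;2 0 0 0 0 0 0;2 0 0 0 0 0 0;2 0 0 0 0 0 0"}}

```text
clock: 22.93
eef_pos: [567.6, -342.6, 0.5]
eef_rot: [0.708, 0.0, 0.707, -0.001]
force: [-4.4, 2.4, 14.6]
finger_gap: 52.2
```

Request:
{"method": "jog_arm", "body": {"targets": "-1 0 0 0 0 0 0.3;-1 0 0 0 0 0 0.5;-1 0 0 0 0 0 0.7;-1 0 0 0 0 0 0.8;-1 0 0 0 0 0 0.9;-20 0 0 0 0 0 1;-50 0 0 0 0 0 1;-85 0 0 0 0 0 1;-115 0 0 0 0 0 1;-115 0 0 0 0 0 1;-115 0 0 0 0 0 1"}}

```text
clock: 23.85
eef_pos: [568.1, -342.9, 115.8]
eef_rot: [0.708, -0.0, 0.706, -0.001]
force: [-0.1, -0.3, -1.0]
finger_gap: 85.3
```

Run:
```python
from h import *
s=st()
snap("wrist","w15")
rings("wrist","lens_a",3,16,27)
plan([525,-150,120],0)
plan([609.5,20.8,120],0)
```

```text
t 23.85 pos [ 568.1 -342.9  115.8] F [-0.1 -0.3 -1. ] gap 85.3
R [[0.003, 0.001, 1.0], [-0.002, 1.0, -0.001], [-1.0, -0.002, 0.003]]
wrist lens_a 0.57 [ 18.   0. 106.  62.] xy [ 372.1 -205.1] area ratio 0.76
wrist lens_a 0.56 [291. 164. 349. 228.] xy [ 567.4 -342.1] area ratio 0.96
cur jaw -0.1 q6 1.03 shift [ -7.2 191.9 -41.7] rot [-0.001 -0.002 -0.001] alt [ 3.141e+00 -2.000e-03  3.000e-03]
cur jaw -0.1 q6 1.03 shift [ -7.1 362.8  42.7] rot [-0.001 -0.002 -0.001] alt [ 3.141e+00 -2.000e-03  3.000e-03]
```

View pics/w15.png

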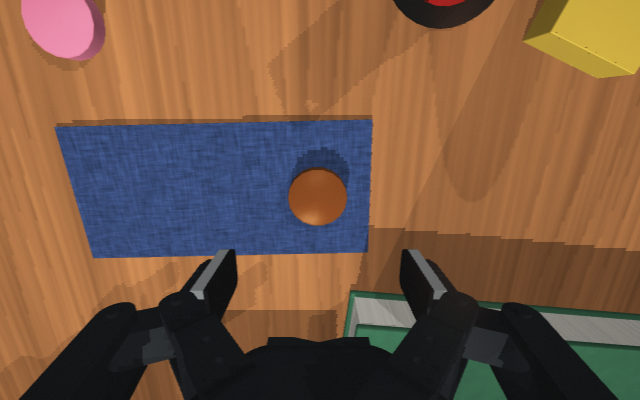

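Lens 1 lies flat on the felt at (567,-342). Next is the ring on the stand.

Request:
{"method": "jog_arm", "body": {"targets": "-7 35 -8 0 0 0 1;-7 75 -16 0 0 0 1;-7 115 -25 0 0 0 1;-7 154 -34 0 0 0 1;-7 192 -42 0 0 0 1;-7 227 -24 0 0 0 1;-7 262 -7 0 0 0 1;-7 297 10 0 0 0 1;-7 330 27 0 0 0 1;-7 355 39 0 0 0 1;-7 363 43 0 0 0 1;-7 363 43 0 0 0 1;-7 363 43 0 0 0 1;-7 363 43 0 0 0 1"}}

```text
clock: 25.17
eef_pos: [609.7, 19.5, 120.4]
eef_rot: [0.707, 0.001, 0.708, -0.001]
force: [-0.1, -0.3, -0.7]
finger_gap: 85.7
```

Run:
```python
from h import *
s=st()
snap("wrist","w16")
rings("wrist","ring_a",6,28,33)
plan([609.5,20.8,3],0)
```

```text
t 25.17 pos [609.7  19.5 120.4] F [-0.1 -0.3 -0.7] gap 85.7
R [[-0.001, 0.002, 1.0], [-0.0, 1.0, -0.002], [-1.0, -0.0, -0.001]]
wrist ring_a 0.64 [ 86. 163. 175. 235.] xy [437.8  18.7] area ratio 0.93
wrist ring_a 0.59 [282. 159. 359. 234.] xy [610.2  20.7] area ratio 0.98
wrist ring_a 0.56 [221. 307. 232. 336.] xy [ 513.1 -118.3] area ratio 0.05
cur jaw -0.1 q6 1.61 shift [118.    1.3  -0.5] rot [-0.002 -0.     0.   ] alt [3.139 0.    0.   ]
```

View pics/w16.png

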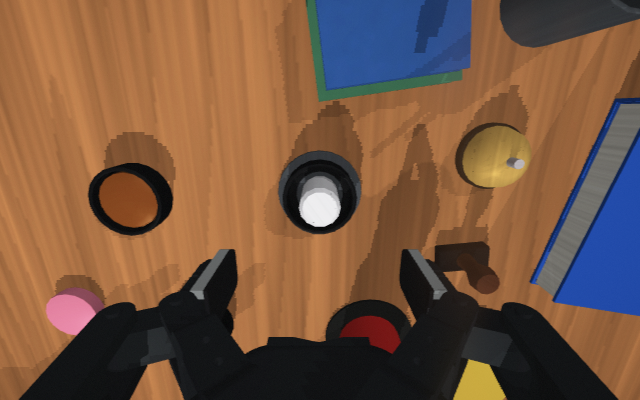

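Request:
{"method": "jog_arm", "body": {"targets": "35 1.3 0 0 0 0 1;70 1.3 0 0 0 0 1;95 1.3 0 0 0 0 1;110 1.3 0 0 0 0 1;117 1.3 0 0 0 0 1;117 1.3 0 0 0 0 0.8;117 1.3 0 0 0 0 0.6;117 1.3 0 0 0 0 0.4;117 1.3 0 0 0 0 0.2;117 1.3 0 0 0 0 0;117 1.3 0 0 0 0 0;117 1.3 0 0 0 0 0"}}

```text
clock: 26.32
eef_pos: [611.5, 21.8, 5.6]
eef_rot: [0.708, 0.0, 0.706, -0.0]
force: [-1.7, -1.0, 8.4]
finger_gap: 64.8
```

Request:
{"method": "jog_arm", "body": {"targets": "-5 0 0 0 0 0 0;-15 0 0 0 0 0 0;-30 0 0 0 0 0 0;-50 0 0 0 0 0 0;-70 0 0 0 0 0 0;-88 8 -1 0 0 0 0;-95 28 -2 0 0 0 0;-95 55 -4 0 0 0 0;-95 85 -7 0 0 0 0;-95 117 -10 0 0 0 0;-95 150 -13 0 0 0 0;-95 183 -16 0 0 0 0;-95 216 -19 0 0 0 0;-95 249 -22 0 0 0 0;-95 280 -24 0 0 0 0;-95 304 -26 0 0 0 0;-95 318 -27 0 0 0 0;-95 322.5 -27 0 0 0 0;-95 322.5 -27 0 0 0 0;-95 322.5 -27 0 0 0 0"}}

```text
clock: 27.98
eef_pos: [584.0, 343.5, 99.3]
eef_rot: [0.707, 0.0, 0.707, -0.001]
force: [-0.3, -0.4, -0.4]
finger_gap: 64.7
```

Run:
```python
from h import *
s=st()
snap("wrist","w17")
plan([584,344,4],0)
for d in finder.masks_of("wrist","cork")[:1]:
    print(d['p'],d['rect'])
```

```text
t 27.98 pos [584.  343.5  99.3] F [-0.3 -0.4 -0.4] gap 64.7
R [[0.0, 0.002, 1.0], [-0.0, 1.0, -0.002], [-1.0, -0.0, 0.0]]
cur jaw -0.1 q6 2.1 shift [95.3  0.8 -0.1] rot [-0.002  0.     0.   ] alt [ 3.139  0.    -0.   ]
0.75 [39.4, 122.3, 381.6, 265.7]
```

View pics/w17.png

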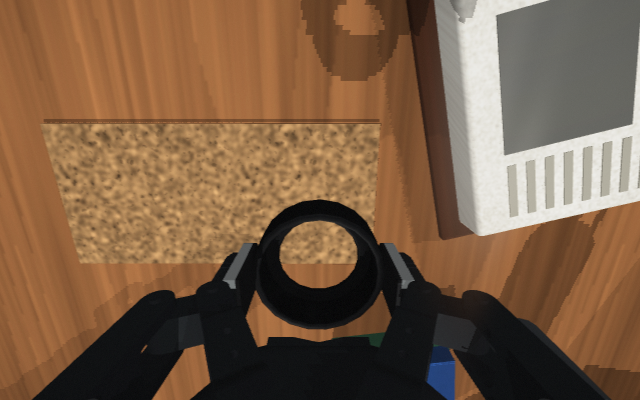

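Run:
```python
from h import *
c=cam("wrist")
P=[back(c,p,3) for p in ((43,123),(380,123),(80,264))]
for p in P: print(p.round(1))
print('centre',((P[1]+P[2])/2).round(1))
for z in (0,20,40): print(back(c,(443,238),z).round(1))
```

```text
[356.5 410.5   3. ]
[634.8 409.6   3. ]
[353.1 278.7   3. ]
centre [493.9 344.2   3. ]
[701.8 303.9   0. ]
[692.1 313.5  20. ]
[682.4 323.1  40. ]
```

Request:
{"method": "jog_arm", "body": {"targets": "25 0.8 0 0 0 0 0;50 0.8 0 0 0 0 0;75 0.8 0 0 0 0 0;88 0.8 0 0 0 0 0;93 0.8 0 0 0 0 0;95 0.8 0 0 0 0 0;96.5 0.8 0 0 0 0 0;97.5 0.8 0 0 0 0 0;97.5 0.8 0 0 0 0 0;97.5 0.8 0 0 0 0 0"}}

```text
clock: 28.92
eef_pos: [584.5, 345.4, 2.7]
eef_rot: [0.708, 0.001, 0.707, -0.0]
force: [0.8, -1.7, 4.4]
finger_gap: 65.0
```

Request:
{"method": "jog_arm", "body": {"targets": "0 0 0 0 0 0 0.5;0 0 0 0 0 0 0.65;0 0 0 0 0 0 0.8;0 0 0 0 0 0 0.9;0 0 0 0 0 0 0.9;-20 0 0 0 0 0 1;-50 0 0 0 0 0 1;-85 0 0 0 0 0 1;-115 0 0 0 0 0 1;-115 0 0 0 0 0 1"}}

```text
clock: 29.75
eef_pos: [586.1, 346.8, 123.2]
eef_rot: [0.71, 0.002, 0.705, 0.001]
force: [1.2, 0.3, 0.9]
finger_gap: 85.1
```

Run:
```python
from h import *
s=st()
snap("wrist","w18")
rings("wrist","ring_a",3,25,33)
rings("side","ring_a",0,22,33)
plan([434.3,16.8,115],0)
```

```text
t 29.75 pos [586.1 346.8 123.2] F [1.2 0.3 0.9] gap 85.1
R [[0.007, 0.001, 1.0], [0.004, 1.0, -0.001], [-1.0, 0.004, 0.007]]
wrist ring_a 0.58 [280. 162. 355. 236.] xy [584.2 344.6] area ratio 0.95
side ring_a 0.82 [255. 245. 287. 276.] xy [433.8  15.9] area ratio 0.98
side ring_a 0.77 [247. 158. 266. 178.] xy [585.7 344.7] area ratio 0.85
side ring_a 0.73 [311. 276. 344. 310.] xy [ 479.8 -134.2] area ratio 0.9
cur jaw -0.1 q6 2.11 shift [   0.7 -328.2 -148.5] rot [-0.001 -0.002  0.001] alt [3.141e+00 2.000e-03 3.000e-03]
```

View pics/w18.png

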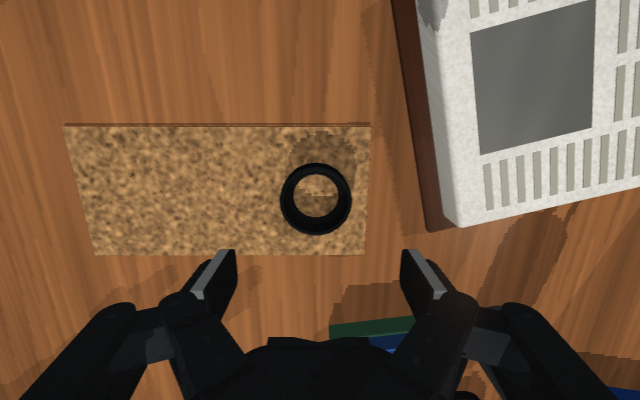

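Request:
{"method": "jog_arm", "body": {"targets": "0 -35 -16 0 0 0 1;0 -75 -34 0 0 0 1;0 -115 -52 0 0 0 1;0 -155 -70 0 0 0 1;0 -195 -88 0 0 0 1;0 -235 -106 0 0 0 1;0 -275 -124 0 0 0 1;0 -310 -140 0 0 0 1;1 -328 -148 0 0 0 1;1 -328 -148 0 0 0 1;1 -328 -148 0 0 0 1;1 -328 -148 0 0 0 1;1 -328 -148 0 0 0 1"}}

```text
clock: 31.08
eef_pos: [435.6, 18.1, 115.1]
eef_rot: [0.707, 0.0, 0.707, -0.0]
force: [-0.1, 1.3, 0.0]
finger_gap: 85.7
```

Run:
```python
from h import *
s=st()
snap("wrist","w19")
rings("wrist","ring_a",0,22,33)
plan([434.3,16.8,-3],0)
```

```text
t 31.08 pos [435.6  18.1 115.1] F [-0.1  1.3  0. ] gap 85.7
R [[-0.001, 0.0, 1.0], [0.0, 1.0, -0.0], [-1.0, 0.0, -0.001]]
wrist ring_a 0.74 [281. 164. 354. 235.] xy [434.   17.1] area ratio 0.96
wrist ring_a 0.6 [329. 301. 392. 352.] xy [ 480.9 -125. ] area ratio 0.71
cur jaw 0.0 q6 1.61 shift [118.2  -1.4  -1.3] rot [ 0. -0. -0.] alt [-3.141e+00  0.000e+00 -1.000e-03]
```

View pics/w19.png

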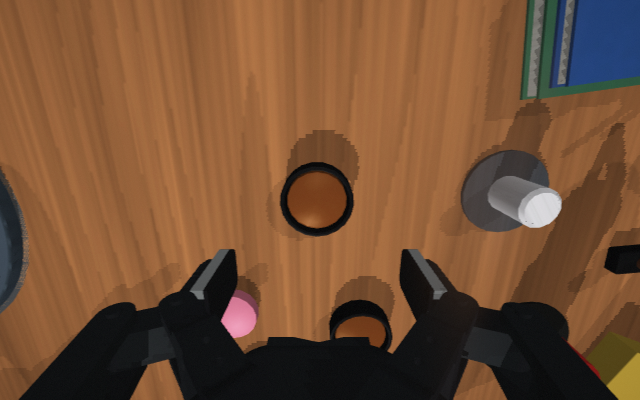

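Request:
{"method": "jog_arm", "body": {"targets": "35 -1.1 -1.4 0 0 0 1;70 -1.1 -1.4 0 0 0 1;98 -1.1 -1.4 0 0 0 1;112 -1.1 -1.4 0 0 0 1;118 -1.1 -1.4 0 0 0 1;118 -1.1 -1.4 0 0 0 0.8;118 -1.1 -1.4 0 0 0 0.6;118 -1.1 -1.4 0 0 0 0.4;118 -1.1 -1.4 0 0 0 0.2;118 -1.1 -1.4 0 0 0 0;118 -1.1 -1.4 0 0 0 0;118 -1.1 -1.4 0 0 0 0"}}

```text
clock: 32.23
eef_pos: [434.8, 16.5, -1.3]
eef_rot: [0.708, 0.0, 0.707, -0.0]
force: [-3.7, 1.0, 10.1]
finger_gap: 65.7
```

Request:
{"method": "jog_arm", "body": {"targets": "-5 0 0 0 0 0 0;-15 0 0 0 0 0 0;-30 0 0 0 0 0 0;-50 0 0 0 0 0 0;-75 0 0 0 0 0 0;-95 0 5 0 0 0 0;-100 1 25 0 0 0 0;-100 1 52 0 0 0 0;-100 2 82 0 0 0 0;-100 2 112 0 0 0 0;-100 3 140 0 0 0 0;-100 4 162 0 0 0 0;-100 4 175 0 0 0 0;-100 4 175 0 0 0 0;-100 4 175 0 0 0 0;-100 4 175 0 0 0 0"}}

```text
clock: 33.57
eef_pos: [608.6, 20.1, 98.0]
eef_rot: [0.707, 0.0, 0.707, -0.0]
force: [-0.0, 0.2, -0.4]
finger_gap: 65.4
```

Run:
```python
from h import *
s=st()
plan([609.5,20.8,5],0)
snap("wrist","w20")
```

```text
t 33.57 pos [608.6  20.1  98. ] F [-0.   0.2 -0.4] gap 65.4
R [[0.0, 0.001, 1.0], [-0.0, 1.0, -0.001], [-1.0, -0.0, 0.0]]
cur jaw -0.1 q6 1.6 shift [93.   0.7  0.9] rot [-0.001  0.     0.   ] alt [ 3.141  0.    -0.   ]
```

View pics/w20.png

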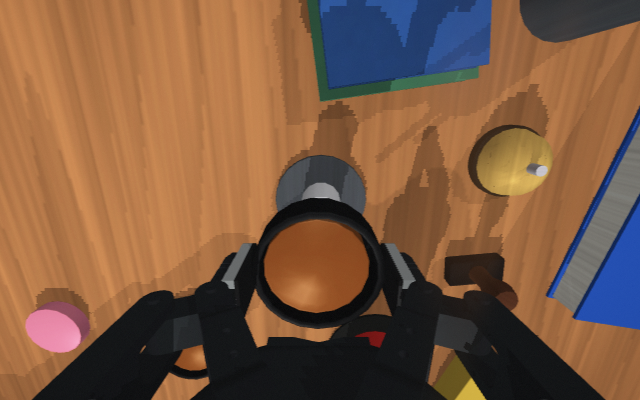

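Request:
{"method": "jog_arm", "body": {"targets": "12 0.7 0.6 0 0 0 0;25 0.7 0.6 0 0 0 0;35 0.7 0.6 0 0 0 0;43 0.7 0.6 0 0 0 0;50 0.7 0.6 0 0 0 0;57 0.7 0.6 0 0 0 0;64 0.7 0.6 0 0 0 0;71 0.7 0.6 0 0 0 0;78 0.7 0.6 0 0 0 0;84 0.7 0.6 0 0 0 0;89 0.7 0.6 0 0 0 0;92 0.7 0.6 0 0 0 0;94 0.7 0.6 0 0 0 0;94 0.7 0.6 0 0 0 0"}}

```text
clock: 34.78
eef_pos: [609.5, 20.8, 4.7]
eef_rot: [0.707, 0.0, 0.707, -0.0]
force: [-9.5, 1.0, 19.5]
finger_gap: 66.0
```

Request:
{"method": "jog_arm", "body": {"targets": "-0.5 0 0 0 0 0 0.3;-0.5 0 0 0 0 0 0.5;-0.5 0 0 0 0 0 0.6;-0.5 0 0 0 0 0 0.75;-0.5 0 0 0 0 0 0.9;-0.5 0 0 0 0 0 0.9;-15 0 0 0 0 0 0.9;-35 0 0 0 0 0 0.9;-60 0 0 0 0 0 0.9;-90 0 0 0 0 0 0.9;-115 0 0 0 0 0 0.9;-115 0 0 0 0 0 0.9;-115 0 0 0 0 0 0.9;-115 0 0 0 0 0 0.9"}}

```text
clock: 35.95
eef_pos: [609.4, 20.8, 117.8]
eef_rot: [0.707, 0.0, 0.707, -0.0]
force: [0.3, -0.1, -0.6]
finger_gap: 81.1
```

Run:
```python
from h import *
s=st()
snap("side","s21",(280,150,400,270),4)
w=snap("wrist","w21",(180,130,480,350),2)
x=rings("wrist","lens_a",51,64,27)
for z in x: 
    if abs(z[0]-609)<12: plan([*z,48],0)
```

```text
t 35.95 pos [609.4  20.8 117.8] F [ 0.3 -0.1 -0.6] gap 81.1
R [[-0.001, 0.001, 1.0], [-0.0, 1.0, -0.001], [-1.0, -0.0, -0.001]]
wrist lens_a 0.93 [285. 181. 351. 250.] xy [607.8  21. ] area ratio 0.95
wrist lens_a 0.74 [ 45. 290. 104. 340.] xy [394.8 -70.9] area ratio 0.57
wrist lens_a 0.25 [281. 163. 359. 213.] xy [610.1  42.2] area ratio 0.68
cur jaw -0.1 q6 1.61 shift [69.4  0.2 -1. ] rot [-0.001 -0.002  0.   ] alt [3.141e+00 0.000e+00 3.000e-03]
cur jaw -0.1 q6 1.61 shift [69.4 21.4  1.2] rot [-0.001 -0.002  0.   ] alt [3.141e+00 0.000e+00 3.000e-03]
```

View pics/s21.png

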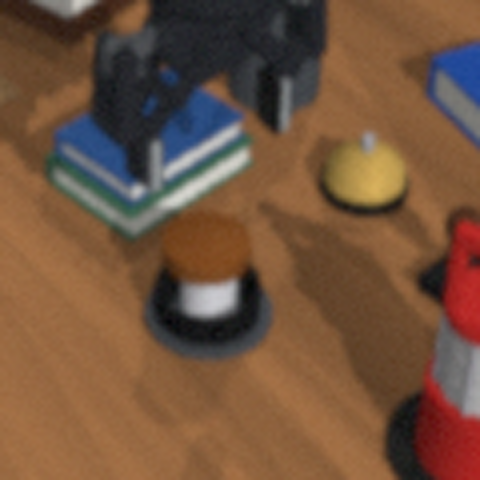

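View pics/w21.png

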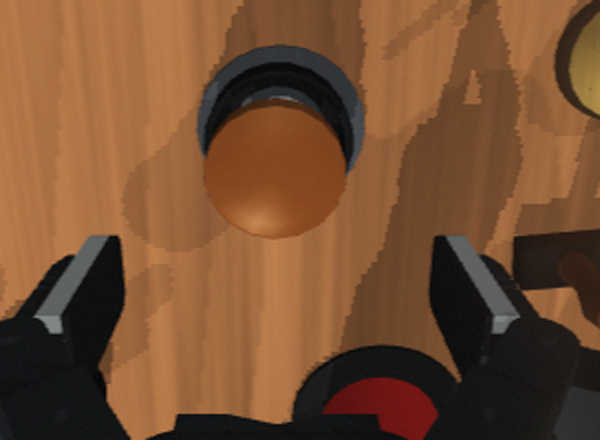

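Lens 2 is level on the post. Grasping it.

Request:
{"method": "jog_arm", "body": {"targets": "25 0.3 -0.8 0 0 0 0.95;50 0.3 -0.8 0 0 0 0.95;64 0.3 -0.8 0 0 0 0.95;70 0.3 -0.8 0 0 0 0.9;70 0.3 -0.8 0 0 0 0.7;70 0.3 -0.8 0 0 0 0.5;70 0.3 -0.8 0 0 0 0.35;70 0.3 -0.8 0 0 0 0.25;70 0.3 -0.8 0 0 0 0.1;70 0.3 -0.8 0 0 0 0;70 0.3 -0.8 0 0 0 0;70 0.3 -0.8 0 0 0 0"}}

```text
clock: 37.15
eef_pos: [609.6, 21.2, 50.0]
eef_rot: [0.708, 0.0, 0.706, -0.0]
force: [-2.1, -0.0, 8.0]
finger_gap: 52.3
```

Request:
{"method": "jog_arm", "body": {"targets": "-5 0 0 0 0 0 0;-15 0 0 0 0 0 0;-30 0 0 0 0 0 0;-50 -5 -3 0 0 0 0;-60 -20 -10 0 0 0 0;-60 -45 -22 0 0 0 0;-60 -75 -37 0 0 0 0;-60 -107 -53 0 0 0 0;-60 -139 -69 0 0 0 0;-60 -171 -84 0 0 0 0;-60 -203 -92 0 0 0 0;-60 -235 -100 0 0 0 0;-60 -267 -108 0 0 0 0;-60 -299 -116 0 0 0 0;-60 -328 -123 0 0 0 0;-60 -350 -129 0 0 0 0;-60 -363 -132 0 0 0 0;-60 -363 -132 0 0 0 0;-60 -363 -132 0 0 0 0;-60 -363 -132 0 0 0 0"}}

```text
clock: 38.82
eef_pos: [476.6, -341.0, 108.7]
eef_rot: [0.707, 0.0, 0.707, -0.0]
force: [0.2, 0.8, -0.3]
finger_gap: 52.1
```

Run:
```python
from h import *
s=st()
plan([477,-342,2],0)
snap("wrist","w22")
```

```text
t 38.82 pos [ 476.6 -341.   108.7] F [ 0.2  0.8 -0.3] gap 52.1
R [[0.0, 0.001, 1.0], [0.0, 1.0, -0.001], [-1.0, 0.0, 0.0]]
cur jaw -0.0 q6 0.95 shift [106.7  -1.    0.4] rot [-0.001  0.    -0.   ] alt [ 3.141 -0.    -0.   ]
```

View pics/w22.png

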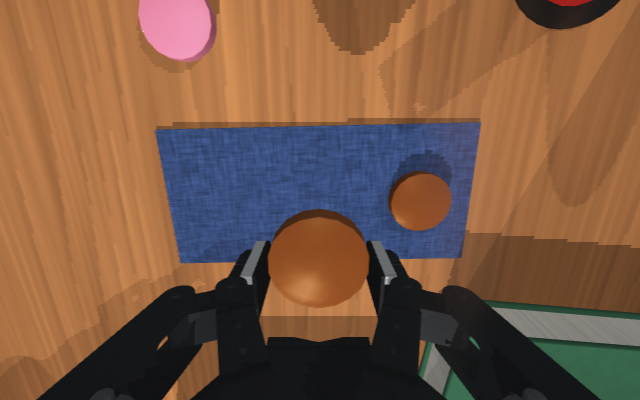

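Request:
{"method": "jog_arm", "body": {"targets": "20 -1 -2 0 0 0 0;45 -1 -2 0 0 0 0;70 -1 -2 0 0 0 0;90 -1 -2 0 0 0 0;99 -1 -2 0 0 0 0;103 -1 -2 0 0 0 0;105 -1 -2 0 0 0 0;106.5 -1 -2 0 0 0 0;107.5 -1 -2 0 0 0 0;107.5 -1 -2 0 0 0 0"}}

```text
clock: 39.7
eef_pos: [475.2, -343.0, 2.1]
eef_rot: [0.708, -0.0, 0.707, -0.001]
force: [0.6, 0.8, 1.7]
finger_gap: 52.1
```

Request:
{"method": "jog_arm", "body": {"targets": "1 0 0 0 0 0 0;1 0 0 0 0 0 0;1 0 0 0 0 0 0.3;1 0 0 0 0 0 0.5;1 0 0 0 0 0 0.7;1 0 0 0 0 0 0.8;1 0 0 0 0 0 0.8;-20 0 0 0 0 0 0.8;-50 0 0 0 0 0 1;-85 0 0 0 0 0 1;-115 0 0 0 0 0 1;-115 0 0 0 0 0 1;-115 0 0 0 0 0 1"}}

```text
clock: 40.78
eef_pos: [475.4, -343.4, 117.7]
eef_rot: [0.708, -0.0, 0.706, -0.001]
force: [-0.2, 0.0, -0.6]
finger_gap: 85.2
```

Run:
```python
from h import *
s=st()
snap("wrist","w23")
rings("wrist","lens_a",3,16,27)
plan([525,-150,120],0)
plan([609.5,20.8,120],0)
```

```text
t 40.78 pos [ 475.4 -343.4  117.7] F [-0.2  0.  -0.6] gap 85.2
R [[0.003, 0.001, 1.0], [-0.002, 1.0, -0.001], [-1.0, -0.002, 0.003]]
wrist lens_a 0.95 [292. 168. 348. 228.] xy [ 475.  -343.5] area ratio 0.97
wrist lens_a 0.93 [148.   0. 220.  60.] xy [ 371.3 -205.1] area ratio 0.75
wrist lens_a 0.72 [387. 165. 452. 226.] xy [ 567.6 -342.4] area ratio 0.97
cur jaw -0.1 q6 0.95 shift [ -5.  192.4  50.9] rot [-0.001 -0.002 -0.001] alt [ 3.141e+00 -2.000e-03  2.000e-03]
cur jaw -0.1 q6 0.95 shift [ -5.  363.3 135.2] rot [-0.001 -0.002 -0.001] alt [ 3.141e+00 -2.000e-03  2.000e-03]
```

View pics/w23.png

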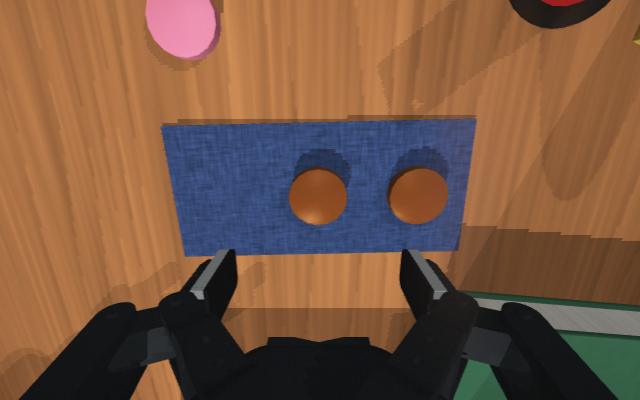

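Two lenses are on the felt. Next is ring 2, which is on the stand.

Request:
{"method": "jog_arm", "body": {"targets": "-5 38 10 0 0 0 1;-5 77 20 0 0 0 1;-5 116 30 0 0 0 1;-5 154 40 0 0 0 1;-5 192 51 0 0 0 1;-5 227 68 0 0 0 1;-5 262 85 0 0 0 1;-5 297 102 0 0 0 1;-5 330 119 0 0 0 1;-5 355 131 0 0 0 1;-5 363 135 0 0 0 1;-5 363 135 0 0 0 1;-5 363 135 0 0 0 1;-5 363 135 0 0 0 1"}}

```text
clock: 42.1
eef_pos: [609.1, 19.0, 120.4]
eef_rot: [0.707, 0.001, 0.708, -0.001]
force: [-1.0, -0.2, 0.3]
finger_gap: 85.6
```

Run:
```python
from h import *
s=st()
snap("wrist","w24",(60,130,480,350),1.8)
x=rings("wrist","ring_a",6,28,33)
for z in x: 
    if abs(z[0]-609)<12: plan([*z,3],0)
```

```text
t 42.1 pos [609.1  19.  120.4] F [-1.  -0.2  0.3] gap 85.6
R [[-0.001, 0.002, 1.0], [-0.0, 1.0, -0.002], [-1.0, -0.0, -0.001]]
wrist ring_a 0.84 [282. 156. 355. 234.] xy [609.4  21.2] area ratio 0.99
wrist ring_a 0.59 [222. 308. 234. 334.] xy [ 512.7 -118.8] area ratio 0.06
cur jaw -0.1 q6 1.6 shift [ 1.18e+02  2.30e+00 -1.00e-01] rot [-0.003 -0.     0.   ] alt [3.139 0.    0.   ]
```

View pics/w24.png

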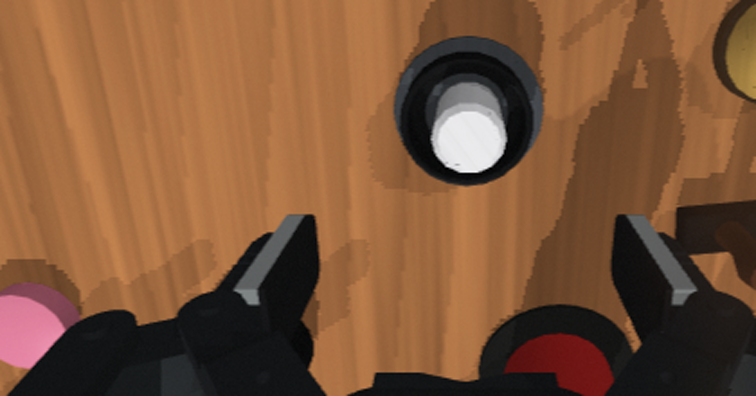

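Request:
{"method": "jog_arm", "body": {"targets": "35 2 0 0 0 0 1;70 2 0 0 0 0 1;95 2 0 0 0 0 1;110 2 0 0 0 0 1;117 2 0 0 0 0 1;117 2 0 0 0 0 0.8;117 2 0 0 0 0 0.6;117 2 0 0 0 0 0.4;117 2 0 0 0 0 0.2;117 2 0 0 0 0 0;117 2 0 0 0 0 0;117 2 0 0 0 0 0"}}

```text
clock: 43.25
eef_pos: [610.8, 22.0, 5.6]
eef_rot: [0.708, 0.0, 0.706, -0.0]
force: [-1.4, -1.2, 8.6]
finger_gap: 65.6
```

Request:
{"method": "jog_arm", "body": {"targets": "-5 0 0 0 0 0 0;-15 0 0 0 0 0 0;-30 0 0 0 0 0 0;-50 0 0 0 0 0 0;-70 0 0 0 0 0 0;-88 8 -3 0 0 0 0;-95 28 -10 0 0 0 0;-95 55 -20 0 0 0 0;-95 85 -31 0 0 0 0;-95 117 -43 0 0 0 0;-95 150 -55 0 0 0 0;-95 183 -67 0 0 0 0;-95 216 -79 0 0 0 0;-95 249 -91 0 0 0 0;-95 280 -102 0 0 0 0;-95 304 -111 0 0 0 0;-95 318 -117 0 0 0 0;-95 322.5 -118 0 0 0 0;-95 322.5 -118 0 0 0 0;-95 322.5 -118 0 0 0 0"}}

```text
clock: 44.92
eef_pos: [492.5, 344.4, 99.6]
eef_rot: [0.707, 0.0, 0.707, -0.0]
force: [-0.5, 0.9, -0.3]
finger_gap: 65.6
```

Run:
```python
from h import *
s=st()
plan([491,344,3],0)
snap("wrist","w25")
```

```text
t 44.92 pos [492.5 344.4  99.6] F [-0.5  0.9 -0.3] gap 65.6
R [[0.001, 0.001, 1.0], [0.0, 1.0, -0.001], [-1.0, 0.0, 0.001]]
cur jaw -0.1 q6 2.18 shift [96.6 -0.4 -1.6] rot [-0.001  0.001 -0.   ] alt [ 3.141e+00 -0.000e+00 -1.000e-03]
```

View pics/w25.png

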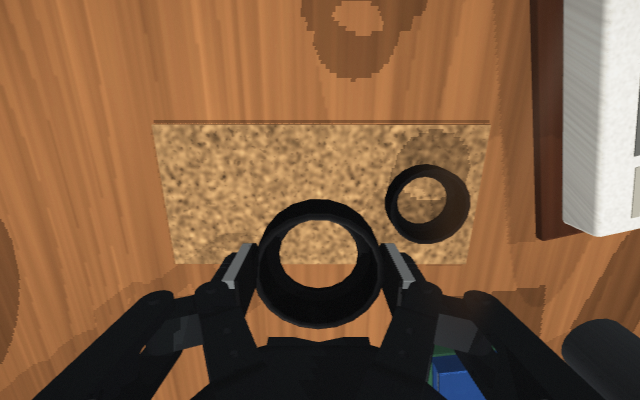

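Request:
{"method": "jog_arm", "body": {"targets": "25 -0.4 -3 0 0 0 0;50 -0.4 -3 0 0 0 0;75 -0.4 -3 0 0 0 0;88 -0.4 -3 0 0 0 0;93 -0.4 -3 0 0 0 0;95 -0.4 -3 0 0 0 0;96.5 -0.4 -3 0 0 0 0;98 -0.4 -3 0 0 0 0;98 -0.4 -3 0 0 0 0;98 -0.4 -3 0 0 0 0"}}

```text
clock: 45.8
eef_pos: [490.1, 344.4, 2.6]
eef_rot: [0.708, 0.001, 0.706, -0.0]
force: [-0.1, -3.8, 6.5]
finger_gap: 65.8
```

Request:
{"method": "jog_arm", "body": {"targets": "0 0 0 0 0 0 0.5;0 0 0 0 0 0 0.65;0 0 0 0 0 0 0.75;0 0 0 0 0 0 0.75;0 0 0 0 0 0 0.75;-20 0 0 0 0 0 0.75;-50 0 0 0 0 0 0.9;-85 0 0 0 0 0 1;-115 0 0 0 0 0 1;-115 0 0 0 0 0 1;-115 0 0 0 0 0 1"}}

```text
clock: 46.72
eef_pos: [490.2, 345.1, 117.9]
eef_rot: [0.708, 0.001, 0.706, 0.0]
force: [-0.4, 0.7, 0.5]
finger_gap: 85.5
```

Run:
```python
from h import *
s=st()
snap("wrist","w26")
rings("wrist","ring_a",3,25,33)
rings("side","ring_a",0,22,33)
plan([480,-133.5,115],0)
```

```text
t 46.72 pos [490.2 345.1 117.9] F [-0.4  0.7  0.5] gap 85.5
R [[0.003, 0.001, 1.0], [0.002, 1.0, -0.001], [-1.0, 0.002, 0.003]]
wrist ring_a 0.93 [384. 158. 465. 238.] xy [584.3 344.4] area ratio 0.99
wrist ring_a 0.8 [285. 161. 356. 237.] xy [489.8 343.9] area ratio 0.97
side ring_a 0.85 [311. 278. 343. 311.] xy [ 480.3 -134.2] area ratio 0.91
side ring_a 0.84 [245. 158. 267. 176.] xy [585.7 345.9] area ratio 0.98
side ring_a 0.64 [216. 166. 241. 189.] xy [490.4 345.1] area ratio 0.97
cur jaw -0.1 q6 2.19 shift [ 4.000e-01 -4.775e+02 -8.100e+00] rot [-0.001 -0.002  0.001] alt [3.141e+00 2.000e-03 3.000e-03]
```

View pics/w26.png

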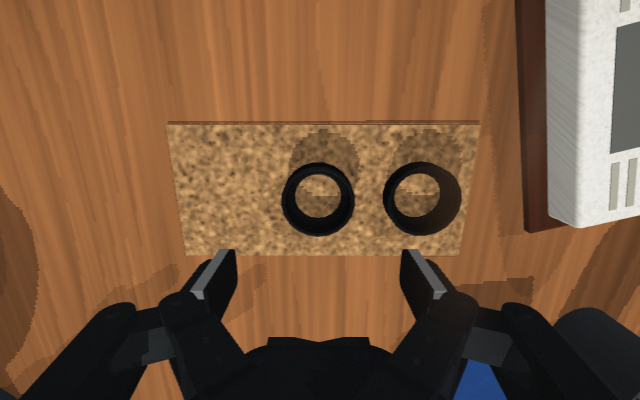

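Request:
{"method": "jog_arm", "body": {"targets": "0 -38 -1 0 0 0 1;0 -78 -2 0 0 0 1;0 -118 -3 0 0 0 1;0 -158 -4 0 0 0 1;0 -198 -4 0 0 0 1;0 -238 -5 0 0 0 1;0 -278 -6 0 0 0 1;0 -318 -6 0 0 0 1;0 -358 -7 0 0 0 1;0 -398 -7 0 0 0 1;0 -438 -8 0 0 0 1;0 -465 -8 0 0 0 1;0 -477 -8 0 0 0 1;0 -477 -8 0 0 0 1;0 -477 -8 0 0 0 1;0 -477 -8 0 0 0 1"}}

```text
clock: 48.3
eef_pos: [480.5, -131.5, 115.6]
eef_rot: [0.707, 0.0, 0.707, 0.0]
force: [1.0, 0.9, 0.1]
finger_gap: 85.7
```

Run:
```python
from h import *
s=st()
snap("wrist","w27")
x=rings("wrist","ring_a",0,22,33)
plan([*x[0],-3],0)
```

```text
t 48.3 pos [ 480.5 -131.5  115.6] F [1.  0.9 0.1] gap 85.7
R [[-0.001, 0.0, 1.0], [0.001, 1.0, -0.0], [-1.0, 0.001, -0.001]]Traceback (most recent call last):
  File "<stdin>", line 5, in <module>
IndexError: list index out of range
```

View pics/w27.png

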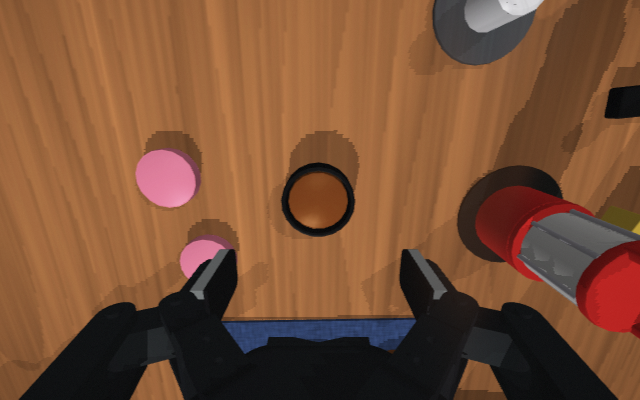

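Run:
```python
from h import *
c=cam("wrist"); im=cv2.imread('pics/w27.png')
m=(im.max(2)<55).astype(np.uint8); m[:150]=0;m[245:]=0;m[:,:270]=0;m[:,370:]=0
x,a=fit(c,m,0,22,33,[480,-134]); print(x,a)
plan([*x,-3],0); rings("wrist","ring_a")
```

```text
[ 479.68259899 -133.12676699] 0.9491327760415694
cur jaw 0.0 q6 1.3 shift [118.9  -1.7  -1. ] rot [ 0.001 -0.    -0.   ] alt [-3.141  0.    -0.   ]
```

Request:
{"method": "jog_arm", "body": {"targets": "35 -1.7 -1 0 0 0 1;70 -1.7 -1 0 0 0 1;98 -1.7 -1 0 0 0 1;112 -1.7 -1 0 0 0 1;118.5 -1.7 -1 0 0 0 1;118.5 -1.7 -1 0 0 0 0.8;118.5 -1.7 -1 0 0 0 0.6;118.5 -1.7 -1 0 0 0 0.4;118.5 -1.7 -1 0 0 0 0.2;118.5 -1.7 -1 0 0 0 0;118.5 -1.7 -1 0 0 0 0;118.5 -1.7 -1 0 0 0 0"}}

```text
clock: 49.55
eef_pos: [480.6, -134.4, -1.1]
eef_rot: [0.708, 0.0, 0.706, -0.0]
force: [-3.2, 1.5, 8.9]
finger_gap: 64.1
```

Request:
{"method": "jog_arm", "body": {"targets": "-5 0 0 0 0 0 0;-15 0 0 0 0 0 0;-30 0 0 0 0 0 0;-50 0 0 0 0 0 0;-75 0 0 0 0 0 0;-95 5 4 0 0 0 0;-100 22 18 0 0 0 0;-100 44 37 0 0 0 0;-100 68 57 0 0 0 0;-100 92 77 0 0 0 0;-100 116 97 0 0 0 0;-100 138 115 0 0 0 0;-100 151 126 0 0 0 0;-100 155 129 0 0 0 0;-100 155 129 0 0 0 0;-100 155 129 0 0 0 0;-100 155 129 0 0 0 0"}}

```text
clock: 50.97
eef_pos: [608.3, 19.7, 98.0]
eef_rot: [0.707, 0.001, 0.707, -0.001]
force: [-0.0, 1.0, -1.6]
finger_gap: 63.9
```

Run:
```python
from h import *
s=st()
plan([609.5,20.8,5],0)
snap("wrist","w28")
```

```text
t 50.97 pos [608.3  19.7  98. ] F [-0.   1.  -1.6] gap 63.9
R [[0.0, 0.002, 1.0], [-0.0, 1.0, -0.002], [-1.0, -0.0, 0.0]]
cur jaw -0.1 q6 1.61 shift [93.   1.2  1.1] rot [-0.002  0.     0.   ] alt [ 3.14  0.   -0.  ]
```

View pics/w28.png

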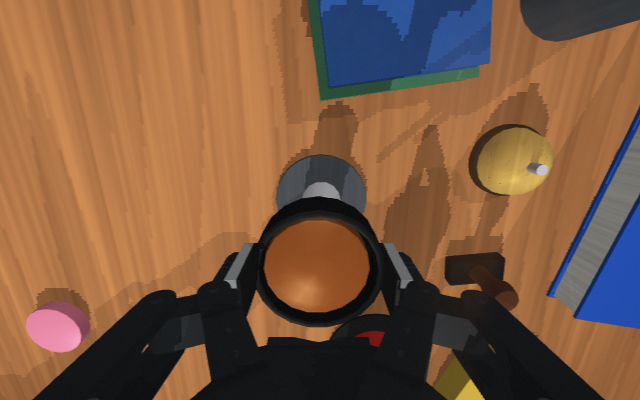

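Request:
{"method": "jog_arm", "body": {"targets": "12 1.2 0.8 0 0 0 0;25 1.2 0.8 0 0 0 0;35 1.2 0.8 0 0 0 0;43 1.2 0.8 0 0 0 0;50 1.2 0.8 0 0 0 0;57 1.2 0.8 0 0 0 0;64 1.2 0.8 0 0 0 0;71 1.2 0.8 0 0 0 0;78 1.2 0.8 0 0 0 0;84 1.2 0.8 0 0 0 0;89 1.2 0.8 0 0 0 0;92 1.2 0.8 0 0 0 0;93.5 1.2 0.8 0 0 0 0;93.5 1.2 0.8 0 0 0 0"}}

```text
clock: 52.18
eef_pos: [609.4, 21.8, 4.9]
eef_rot: [0.707, 0.0, 0.707, -0.0]
force: [-9.2, 0.2, 15.7]
finger_gap: 64.0
```

Request:
{"method": "jog_arm", "body": {"targets": "-0.5 0 0 0 0 0 0.3;-0.5 0 0 0 0 0 0.5;-0.5 0 0 0 0 0 0.6;-0.5 0 0 0 0 0 0.75;-0.5 0 0 0 0 0 0.9;-0.5 0 0 0 0 0 0.9;-15 0 0 0 0 0 0.9;-35 0 0 0 0 0 0.9;-60 0 0 0 0 0 0.9;-90 0 0 0 0 0 0.9;-115 0 0 0 0 0 0.9;-115 0 0 0 0 0 0.9;-115 0 0 0 0 0 0.9;-115 0 0 0 0 0 0.9"}}

```text
clock: 53.35
eef_pos: [609.4, 21.8, 118.3]
eef_rot: [0.707, 0.0, 0.707, -0.0]
force: [-0.4, 0.1, -0.2]
finger_gap: 81.4
```

Run:
```python
from h import *
s=st()
snap("side","s29",(280,150,400,270),4)
w=snap("wrist","w29",(180,130,480,350),2)
x=rings("wrist","lens_a",51,64,27)
for z in x: 
    if abs(z[0]-609)<12: plan([*z,48],0)
```

```text
t 53.35 pos [609.4  21.8 118.3] F [-0.4  0.1 -0.2] gap 81.4
R [[-0.001, 0.001, 1.0], [-0.0, 1.0, -0.001], [-1.0, -0.0, -0.001]]
wrist lens_a 0.89 [283. 182. 354. 250.] xy [608.1  21.8] area ratio 0.96
wrist lens_a 0.7 [ 44. 290. 106. 338.] xy [394.6 -70.6] area ratio 0.57
wrist lens_a 0.49 [458. 124. 537. 193.] xy [735.9  63.8] area ratio 0.76
cur jaw -0.1 q6 1.61 shift [69.9  0.  -0.8] rot [-0.001 -0.002  0.   ] alt [3.141e+00 0.000e+00 3.000e-03]
```

View pics/s29.png

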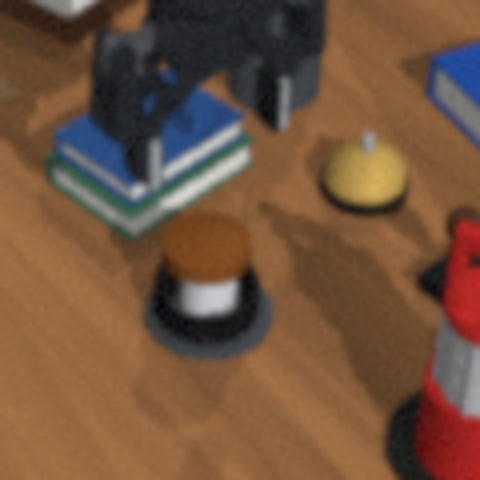

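View pics/w29.png

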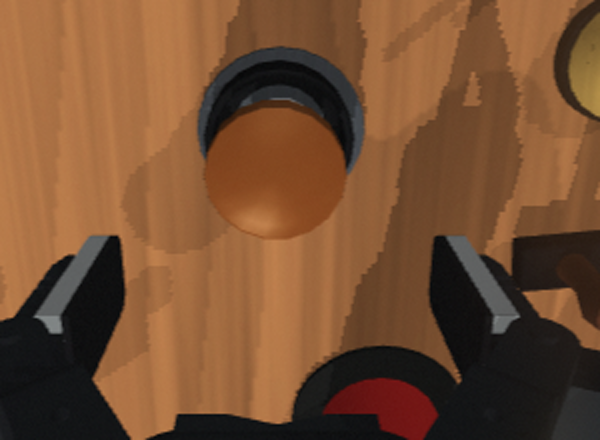

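Lens 3 is level on the post. Grasping it.

Request:
{"method": "jog_arm", "body": {"targets": "25 0 -0.8 0 0 0 0.95;50 0 -0.8 0 0 0 0.95;64 0 -0.8 0 0 0 0.95;70.5 0 -0.8 0 0 0 0.9;70.5 0 -0.8 0 0 0 0.7;70.5 0 -0.8 0 0 0 0.5;70.5 0 -0.8 0 0 0 0.35;70.5 0 -0.8 0 0 0 0.25;70.5 0 -0.8 0 0 0 0.1;70.5 0 -0.8 0 0 0 0;70.5 0 -0.8 0 0 0 0;70.5 0 -0.8 0 0 0 0"}}

```text
clock: 54.55
eef_pos: [609.6, 21.8, 50.0]
eef_rot: [0.708, 0.0, 0.706, -0.0]
force: [-2.1, -0.3, 7.8]
finger_gap: 52.2
```

Request:
{"method": "jog_arm", "body": {"targets": "-5 0 0 0 0 0 0;-15 0 0 0 0 0 0;-30 0 0 0 0 0 0;-50 -5 -5 0 0 0 0;-60 -20 -15 0 0 0 0;-60 -42 -30 0 0 0 0;-60 -70 -48 0 0 0 0;-60 -99 -67 0 0 0 0;-60 -128 -86 0 0 0 0;-60 -157 -104 0 0 0 0;-60 -186 -122 0 0 0 0;-60 -215 -140 0 0 0 0;-60 -244 -157 0 0 0 0;-60 -273 -174 0 0 0 0;-60 -302 -191 0 0 0 0;-60 -331 -207 0 0 0 0;-60 -354 -219 0 0 0 0;-60 -364 -224 0 0 0 0;-60 -364 -224 0 0 0 0;-60 -364 -224 0 0 0 0"}}

```text
clock: 56.22
eef_pos: [384.7, -342.1, 109.1]
eef_rot: [0.707, 0.001, 0.707, -0.001]
force: [0.9, 0.5, -0.5]
finger_gap: 52.3
```

Run:
```python
from h import *
s=st()
plan([384,-342,2],0)
snap("wrist","w30")
```

```text
t 56.22 pos [ 384.7 -342.1  109.1] F [ 0.9  0.5 -0.5] gap 52.3
R [[0.001, 0.002, 1.0], [-0.0, 1.0, -0.002], [-1.0, -0.0, 0.001]]
cur jaw -0.1 q6 0.85 shift [ 1.071e+02  1.000e-01 -7.000e-01] rot [-0.002  0.001  0.   ] alt [ 3.14e+00  0.00e+00 -1.00e-03]
```

View pics/w30.png

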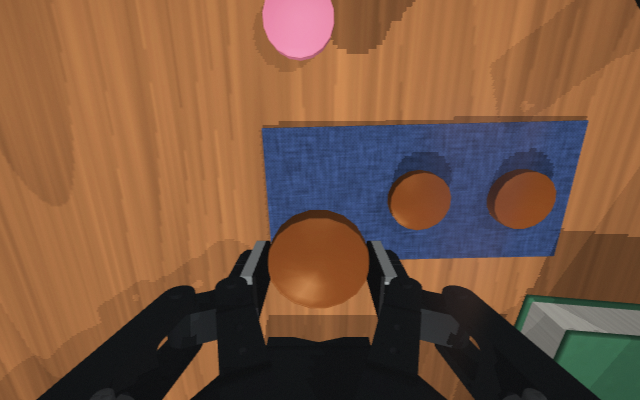

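Request:
{"method": "jog_arm", "body": {"targets": "20 0 0 0 0 0 0;45 0 0 0 0 0 0;70 0 0 0 0 0 0;90 0 0 0 0 0 0;99 0 0 0 0 0 0;103 0 0 0 0 0 0;105 0 0 0 0 0 0;106.5 0 0 0 0 0 0;108 0 0 0 0 0 0;108 0 0 0 0 0 0"}}

```text
clock: 57.1
eef_pos: [385.3, -342.4, 2.0]
eef_rot: [0.708, -0.0, 0.706, -0.001]
force: [-1.9, 3.2, 9.7]
finger_gap: 51.9
```

Request:
{"method": "jog_arm", "body": {"targets": "0 0 0 0 0 0 0.3;0 0 0 0 0 0 0.5;0 0 0 0 0 0 0.7;0 0 0 0 0 0 0.8;0 0 0 0 0 0 0.8;-20 0 0 0 0 0 0.8;-50 0 0 0 0 0 1;-85 0 0 0 0 0 1;-115 0 0 0 0 0 1;-115 0 0 0 0 0 1;-115 0 0 0 0 0 1"}}

```text
clock: 58.02
eef_pos: [385.4, -342.8, 117.1]
eef_rot: [0.708, -0.0, 0.706, -0.001]
force: [0.5, 0.3, 0.6]
finger_gap: 85.2
```

Run:
```python
from h import *
s=st()
snap("wrist","w31")
rings("wrist","lens_a",3,16,27)
plan([525,-150,120],0)
plan([609.5,20.8,120],0)
```

```text
t 58.02 pos [ 385.4 -342.8  117.1] F [0.5 0.3 0.6] gap 85.2
R [[0.002, 0.001, 1.0], [-0.002, 1.0, -0.001], [-1.0, -0.002, 0.002]]
wrist lens_a 0.98 [290. 171. 350. 228.] xy [ 385.  -342.4] area ratio 0.94
wrist lens_a 0.93 [390. 167. 448. 228.] xy [ 475.3 -343.3] area ratio 0.96
wrist lens_a 0.78 [264.   0. 334.  60.] xy [ 370.1 -205.3] area ratio 0.76
wrist lens_a 0.7 [483. 168. 550. 225.] xy [ 567.7 -342.6] area ratio 0.95
cur jaw -0.1 q6 0.84 shift [ -5.5 191.7 140.8] rot [-0.001 -0.001 -0.001] alt [ 3.141e+00 -2.000e-03  2.000e-03]
cur jaw -0.1 q6 0.84 shift [ -5.4 362.6 225.2] rot [-0.001 -0.001 -0.001] alt [ 3.141e+00 -2.000e-03  2.000e-03]
```

View pics/w31.png

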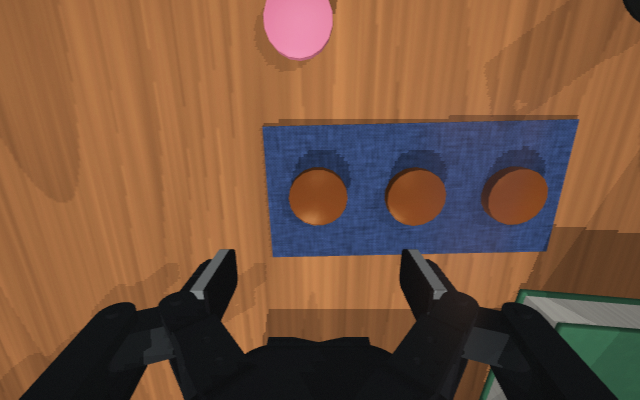

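All three lenses are on the felt. One ring is left, on the stand.

Request:
{"method": "jog_arm", "body": {"targets": "-5 32 22 0 0 0 1;-5 64 46 0 0 0 1;-5 96 70 0 0 0 1;-5 128 94 0 0 0 1;-5 160 118 0 0 0 1;-5 192 141 0 0 0 1;-5 227 158 0 0 0 1;-5 262 175 0 0 0 1;-5 297 192 0 0 0 1;-5 330 209 0 0 0 1;-5 355 221 0 0 0 1;-5 363 225 0 0 0 1;-5 363 225 0 0 0 1;-5 363 225 0 0 0 1;-5 363 225 0 0 0 1"}}

```text
clock: 59.42
eef_pos: [609.1, 19.6, 119.9]
eef_rot: [0.707, 0.001, 0.708, -0.001]
force: [1.2, -0.1, 0.5]
finger_gap: 85.3
```

Run:
```python
from h import *
s=st()
snap("wrist","w32",(60,130,480,350),1.8)
x=rings("wrist","ring_a",6,28,33)
plan([609.5,21,3],0)
```

```text
t 59.42 pos [609.1  19.6 119.9] F [ 1.2 -0.1  0.5] gap 85.3
R [[-0.001, 0.002, 1.0], [-0.0, 1.0, -0.002], [-1.0, -0.0, -0.001]]
wrist ring_a 0.59 [282. 153. 356. 233.] xy [609.5  22.8] area ratio 0.97
cur jaw -0.1 q6 1.61 shift [1.175e+02 1.500e+00 1.000e-01] rot [-0.002 -0.     0.   ] alt [3.139 0.    0.   ]
```

View pics/w32.png

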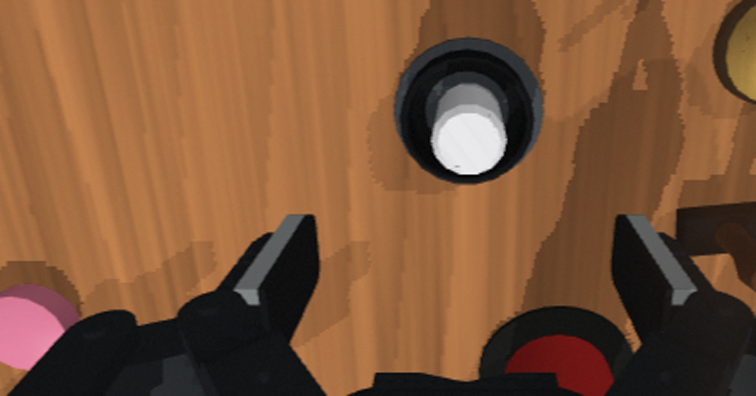

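Request:
{"method": "jog_arm", "body": {"targets": "35 2 0 0 0 0 1;70 2 0 0 0 0 1;95 2 0 0 0 0 1;110 2 0 0 0 0 1;116.5 2 0 0 0 0 1;116.5 2 0 0 0 0 0.8;116.5 2 0 0 0 0 0.6;116.5 2 0 0 0 0 0.4;116.5 2 0 0 0 0 0.2;116.5 2 0 0 0 0 0;116.5 2 0 0 0 0 0;116.5 2 0 0 0 0 0"}}

```text
clock: 60.57
eef_pos: [610.9, 22.6, 5.7]
eef_rot: [0.708, 0.0, 0.706, -0.001]
force: [-1.8, -1.5, 7.9]
finger_gap: 64.3
```

Request:
{"method": "jog_arm", "body": {"targets": "-5 0 0 0 0 0 0;-15 0 0 0 0 0 0;-30 0 0 0 0 0 0;-50 0 0 0 0 0 0;-70 0 0 0 0 0 0;-88 8 -5 0 0 0 0;-95 28 -18 0 0 0 0;-95 53 -34 0 0 0 0;-95 80 -52 0 0 0 0;-95 110 -72 0 0 0 0;-95 140 -92 0 0 0 0;-95 170 -112 0 0 0 0;-95 200 -132 0 0 0 0;-95 230 -152 0 0 0 0;-95 260 -171 0 0 0 0;-95 288 -189 0 0 0 0;-95 310 -204 0 0 0 0;-95 322 -212 0 0 0 0;-95 322 -212 0 0 0 0;-95 322 -212 0 0 0 0"}}

```text
clock: 62.23
eef_pos: [398.0, 345.6, 100.0]
eef_rot: [0.707, -0.0, 0.707, 0.0]
force: [0.8, -0.1, -0.3]
finger_gap: 64.0
```

Run:
```python
from h import *
s=st()
plan([397,344,3],0)
snap("wrist","w33")
```

```text
t 62.23 pos [398.  345.6 100. ] F [ 0.8 -0.1 -0.3] gap 64.0
R [[0.001, -0.001, 1.0], [0.001, 1.0, 0.001], [-1.0, 0.001, 0.001]]
cur jaw 0.0 q6 2.29 shift [97.  -1.7 -1.1] rot [ 0.001  0.001 -0.001] alt [-3.141e+00  1.000e-03  1.000e-03]
```

View pics/w33.png

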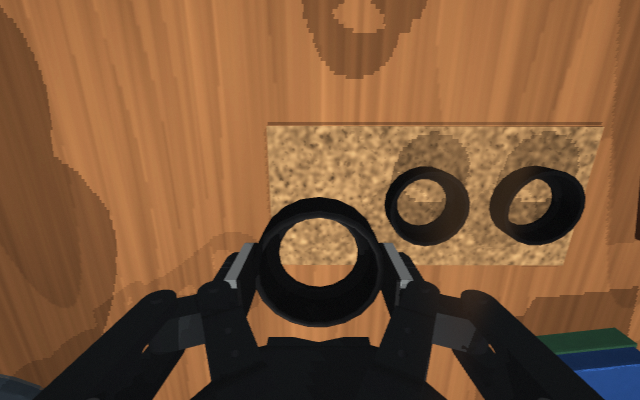

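Request:
{"method": "jog_arm", "body": {"targets": "25 -1.7 -1.5 0 0 0 0;50 -1.7 -1.5 0 0 0 0;75 -1.7 -1.5 0 0 0 0;88 -1.7 -1.5 0 0 0 0;93 -1.7 -1.5 0 0 0 0;95 -1.7 -1.5 0 0 0 0;96.5 -1.7 -1.5 0 0 0 0;98 -1.7 -1.5 0 0 0 0;98 -1.7 -1.5 0 0 0 0;98 -1.7 -1.5 0 0 0 0"}}

```text
clock: 63.12
eef_pos: [397.5, 343.4, 2.6]
eef_rot: [0.708, 0.001, 0.706, -0.0]
force: [-2.6, -5.1, 12.3]
finger_gap: 64.0
```

Request:
{"method": "jog_arm", "body": {"targets": "0 0 0 0 0 0 0.5;0 0 0 0 0 0 0.65;0 0 0 0 0 0 0.75;0 0 0 0 0 0 0.75;0 0 0 0 0 0 0.75;-20 0 0 0 0 0 0.75;-50 0 0 0 0 0 0.9;-85 0 0 0 0 0 1;-120 0 0 0 0 0 1;-160 0 0 0 0 0 1;-200 0 0 0 0 0 1;-200 0 0 0 0 0 1;-200 0 0 0 0 0 1;-200 0 0 0 0 0 1"}}

```text
clock: 64.28
eef_pos: [396.6, 343.2, 200.6]
eef_rot: [0.707, 0.0, 0.707, -0.0]
force: [0.9, -0.3, -0.3]
finger_gap: 85.8
```

Run:
```python
from h import *
s=st()
snap("wrist","w34"); snap("side","s34"); snap("scene","c34")
rings("wrist","ring_a",3,25,33)
rings("side","ring_a",3,25,33)
rings("side","lens_a",3,16,27)
for n in ("side","scene"):
    c=cam(n)
    for lab in ("books","bell","stamp","pencils","notes","lamp"):
        d=finder.pinpoint(n,lab)[:1]
        if d: print(n,lab,round(d[0]['p'],2),np.round(d[0]['at']),back(c,d[0]['at'],0).round(0)[:2])
```

```text
t 64.28 pos [396.6 343.2 200.6] F [ 0.9 -0.3 -0.3] gap 85.8
R [[-0.0, 0.001, 1.0], [-0.0, 1.0, -0.001], [-1.0, -0.0, -0.0]]
wrist ring_a 0.68 [292. 145. 347. 207.] xy [397.2 344.2] area ratio 0.94
wrist ring_a 0.68 [370. 149. 429. 207.] xy [490.1 343.6] area ratio 0.96
wrist ring_a 0.63 [444. 146. 511. 206.] xy [583.8 344.5] area ratio 0.95
side ring_a 0.75 [186. 180. 211. 200.] xy [397.7 341.8] area ratio 0.91
side ring_a 0.73 [217. 166. 243. 188.] xy [489.6 341.7] area ratio 0.88
side ring_a 0.57 [245. 156. 267. 175.] xy [583.9 343.6] area ratio 0.9
side ring_a 0.33 [314. 207. 348. 242.] xy [607.2  15.4] area ratio 1.19
side lens_a 0.87 [252. 310. 282. 336.] xy [ 343.1 -116.2] area ratio 0.96
side lens_a 0.83 [414. 335. 445. 365.] xy [ 566.9 -343.3] area ratio 0.93
side lens_a 0.7 [289. 335. 310. 364.] xy [ 368.5 -202.2] area ratio 0.9
side lens_a 0.57 [382. 356. 411. 395.] xy [ 475.2 -345.1] area ratio 0.88
side books 0.81 [317. 193.] [660. 152.]
side bell 0.86 [372. 198.] [769.  48.]
side stamp 0.64 [393. 221.] [751. -50.]
side pencils 0.6 [351. 170.] [800. 177.]
side notes 0.93 [449. 247.] [ 797. -192.]
side lamp 0.94 [402. 260.] [ 681. -156.]
scene books 0.73 [327. 283.] [666. 167.]
scene bell 0.74 [275. 270.] [760.  57.]
scene stamp 0.6 [261. 245.] [749. -56.]
scene pencils 0.96 [284. 305.] [792. 178.]
scene notes 0.69 [232. 226.] [ 785. -181.]
scene lamp 0.88 [274. 217.] [ 659. -156.]
```

View pics/w34.png

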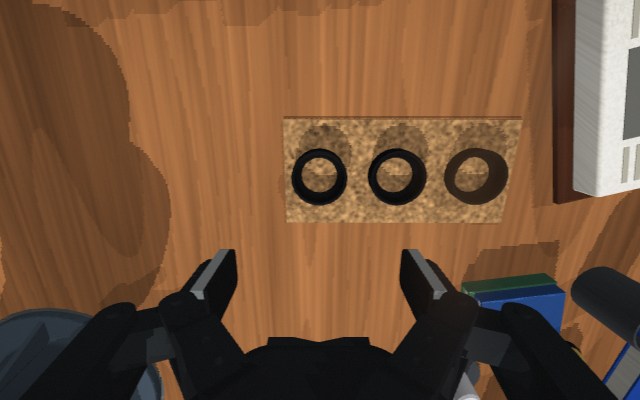

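View pics/s34.png

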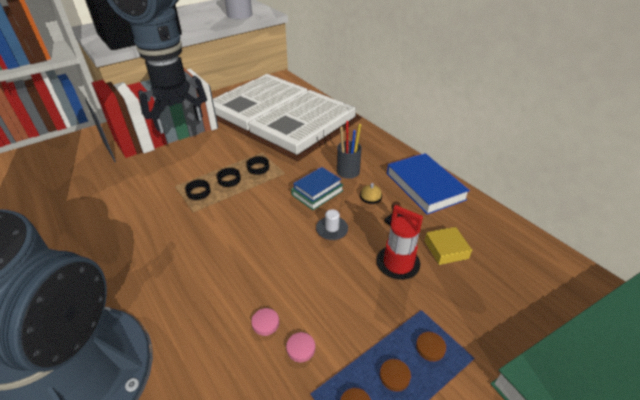

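View pics/c34.png

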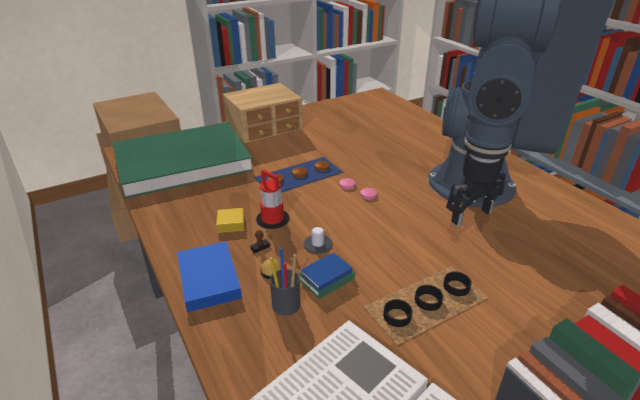

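Everything is in place: rings on the cork at side pixels (198,190), (229,177) and (257,165), lenses on the felt at (432,346), (396,376) and about (356,395), and the lamp upright on the pad at (400,262). Handing in.

Run:
```python
from h import *
print(env.close_job())
```

```text
the job is handed in; nothing more can be done
None
```

I handed the job in at about 64 s of the 210 s allowed; no verdict is reported. The lamp is on the rubber pad. All three loupes had lenses; each was pushed out over the post, and the lenses went to the felt and the rings to the cork.

**Last checks:**
- **Rings:** from the wrist camera, the rings lie flat at about (397,344), (490,344) and (584,345) mm on the cork, which is centred at (494,344). The side camera agrees to about 2 mm.
- **Lenses:** the lenses lie flat at (385,-342), (475,-343) and (568,-343) mm on the felt, which is centred at (477,-342). In the last side picture the network missed the lens at x = 385 because the frame cuts it off; the wrist camera had seen it lying on the felt after release.
- **Lamp:** it stands upright near the middle of the pad. The lamp position differs between the side and scene cameras by about 20 mm, which is network noise; the pictures show it centred on the pad.
- **Other items:** books, bell, stamp, pencils and notes read within about 15 mm of their start positions, also within network noise, and the pink look-alikes were not touched. I saw no ring knocked aside during the run.

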